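Lock the blue meter into the eccentric bench mount

ROBOT

A 6-joint arm with a two-finger parallel gripper is mounted at the origin on the work surface. World frame = base frame: x ahead of the robot, y to its left, z up, the work surface at z = 0. Lengths are in mm, angles in rad, forces in N, time in s.
With the tool pointing down it reaches from about 425 to 1125 mm from the base axis. Payload 14.9 kg.
Tool frame: the origin (TCP) lies between the finger pads; the fingertips stand env.tcp_to_tips ahead of it and the grasp point (between the pads) lies 6 mm ahead of it (env.tcp_to_tips is the distance from the TCP to the fingertips, in mm); x points along the fingers, y is the direction in which the jaws open and shut, and the axes are right-handed (so a half turn about x gives the same grasp; the last joint's range is limited). The gripper opens to 91 mm and grips with 3 to 60 N. Pads are 32 mm wide; open, the fingers measure 118 mm over their backs; the gripper's body (76 mm by 178 mm) begins 60 mm behind the grasp point.
Start: joints at [1.191, 0.379, 1.734, -0, 1.028, -0.033], TCP at [237.931, 658.337, 238.932] pointing down, gripper open.
Joint ranges: [-2.77, 2.77], [-0.74, 2.19], [0, 2.66], [-1.06, 4.2], [0.31, 2.87], [-3.08, 3.08]. Speed limits (rad/s): [1.89, 1.89, 2.39, 3.14, 3.14, 3.14].

INTERFACE

Orientations are given as a unit quaternion [w, x, y, z].
In Python, from plant import env gives the robot as it stands. The module is installed in compiled form; this text tells all that it offers.
- The arm moves only by the tool apply_moves, never from a script. Its argument "commands" is a list of rows, each an object of numbers: "x", "y", "z": the shift along the tool's x, y, z scaled (see below); "rx", "ry", "rz": the turn, a rotation vector about the tool's x, y, z scaled (see below). In form: [{"x": .., "y": .., "z": .., "rx": .., "ry": .., "rz": ..}, ...]. A call has exactly 10 rows; each row shifts and turns the commanded pose from where the row before left it, along the tool's axes as they then stand; what a row does not reach is not made up. The controller multiplies each number of a shift by 0.25 m and each number of a turn by 0.1 rad. A row lasts 1/10 s, in which the tool goes at most 50 mm and 8.59 degrees, less where a joint would pass 70% of its speed; a pose out of reach is approached as far as the arm can. A call with a number of a shift or a turn outside -1 to 1 is refused whole. A call with a gripper value outside its range is refused whole. "jaw" is the opening, from -1 (shut) to 1 (fully open), set as the call begins (left out, the last holds). The fingers move at their own pace and stop on an object; "newtons" is the grip in N (left out, the last holds). Time passes only in rows, so rows that do not move let the fingers close, or fill a call up. It gives the time, the measured TCP pose, the force and the opening at its end, in the units of the state.
- env.read_state(): the state, without advancing time (a new reading comes with each control period).
- env.get_image(name): name is "scene" or "side" or "wrist"; returns a dict with "frame" (400x640x3 uint8, red, green, blue), "K" (3x3 intrinsics, pixels), "extrinsics" (4x4, takes a point from camera to world coordinates). Camera axes: x right, y down, z forward; pixel columns grow to the right and rows downward; lengths in mm; the calibration is good to about 2 mm. A picture is of the moment at which its call begins. There is no depth.
- env.job_done(): hands the job in, once; it reports no verdict.
The state is a dict: "time": time; "qpos": joint angles; "joint_velocities": joint speeds; "effort": joint torques, N m; "tcp_pos": TCP position; "tool_rot": TCP orientation; "contact_force": force on the tool from outside, world axes, zero at the start; "wrist_torque": the same for the moment, N m; "width": finger opening in mm.
Only numpy, scipy, OpenCV 4.12 (cv2) and the standard library are available. Lean on these libraries where they do the work, as an engineer would, in place of code of your own. Each camera call takes 0.05 s, during which the arm holds its last target.

TASK

Set the blue meter upright on the grey bench mount, between the green sprung pad and the eccentric disc, with the end of its foot plate against the steel end stop, while the knob is still open. Then turn the orange knob clockwise until the disc's lobe bears firmly on the foot plate, squeezing it with about 14 N (anything from 7 to 22 N is fine, and it must never exceed 30 N), and let go, leaving it clamped. Do not disturb the amber jar, the white tray or the brass weight.

Things in the scene. Friction and masses are not known exactly. Their poses are not given: they have to be found in the camera images.
- meter: Loose blue meter, 0.27 to 0.53 kg: aluminium foot plate 90 (x) x 60 (y) x 14 mm high; centred on it a blue housing 50 (x) x 36 (y) mm, top 56 mm above the underside. Origin: centre of the underside, z up. May go in either way round. Grip the housing across its 50 mm length (closing along x), so that no finger is on the knob or pad side. Sliding it on the bed takes 2 to 6 N.
- mount: Fixed grey bench mount: bed plate 150 (x) x 212 (y) x 12 mm. Origin: on the bench under the centre of the nest (the plate's centre is 6 mm to -y), z up; bed top at z = 12 mm. A foot plate seated against the end stop has its long side along x and its centre at x = 0. The knob is on the -y side, the pad on the +y side. Friction of all surfaces differs each time.
- stop_face (a point): Middle of the steel end stop's working face, at x = 45, y = 0, z = 20 mm of the mount; the face looks to the mount's -x. The stop is 56 mm wide (y), 14 mm thick, 16 mm high above the bed.
- pad_nominal (a point): Nominal rest place of the face of the green sprung pad: x = 0, y = 30, z = 21 mm of the mount, facing -y. The real pad rests up to 3 mm nearer or farther in y (not measured: feel for it). It is 56 mm long (x), 2 to 16 mm above the bed, and yields to +y up to 9 mm at 8 N per mm, no preload; with the give of the contacts the squeeze rises some 4 to 6 N per mm of lobe advance.
- knob: Eccentric knob on a vertical axis at x = 8, y = -61.5 mm of the mount. Origin: on the axis at the bed's top. Steel disc of radius 36 mm, 3 to 15 mm above the bed, its centre 12 mm off the axis along the knob's own -y (red dot on the lobe). Turned clockwise (from above) by p from where its axes match the mount's, it reaches 36 - 12 cos(p) mm from the axis to the mount's +y. Found at p = 0.15 to 0.5; limit 2.6.
- knob_grip (a point): On the axis, 82 mm above the bed, in the orange bar (44 x 12 mm, 66 to 94 mm above the bed), whose length lies 0.325 rad counter-clockwise of the knob's x. Free it takes up to 0.12 N m to turn; the lobe adds 0.03 to 0.05 N m per newton of squeeze. Bears firmly at p = 1.1 to 1.75, pulls the foot to the stop as it turns, and stays where left (unwind the tool before opening, or it may kick back).
- jar: Amber jar, 52 mm across, 70 mm high, loose, to be left alone. Origin: centre of the underside.
- tray: White open tray 90 x 70 x 25 mm, loose, to be left alone. Origin: centre of the underside.
- weight: Brass weight 44 mm across, 66 mm high, loose, to be left alone. Origin: centre of the underside.
Not all that is in view belongs to the job. What is shaped like the meter but black or turquoise is not meant.

How it is judged:
By the outcome, as a careful person would: the job done as asked, in the order asked, and still so for the second after the job is handed in, with the robot touching nothing.
It also fails if it takes over 67 s, if anything falls off the work surface, if the arm or the gripper's body presses on something with over 40 N, if the wrist force passes 120 N, or if a joint passes its speed limit or range.

## Working session

There is one attempt and no reset: what is moved stays moved. The work goes in short steps, Python scripts to look and compute and a tool call to move; the robot and the scene stay as the last step left them, time stands still between calls to the robot, and variables do not carry over. Pictures are saved under pics/ and viewed, and the job is handed in when it is done.

Besides the shell and the picture viewer there is one more tool, called after "Request:" by a JSON object that holds its "op" and its "data". apply_moves: Moves the arm, as the interface text tells. Its arguments: {"type":"object","properties":{"commands":{"type":"array"},"jaw":{"type":"number"},"newtons":{"type":"number"}},"required":["commands"]}

```bash
mkdir -p pics; ls
cat > h.py <<'E'
import numpy as np, cv2
from plant import env
def snap(n,f):
    d=env.get_image(n); cv2.imwrite('pics/'+f+'.png',cv2.cvtColor(d['frame'],cv2.COLOR_RGB2BGR)); np.savez('pics/'+f+'.npz',**d); return d
def ray(d,u,v,z):
    K=np.array(d['K']);T=np.array(d['extrinsics']);r=T[:3,:3]@np.linalg.solve(K,[u,v,1]);o=T[:3,3]
    return o+r*(z-o[2])/r[2]
def proj(d,p):
    K=np.array(d['K']);T=np.array(d['extrinsics']);c=T[:3,:3].T@(np.array(p)-T[:3,3]);q=K@c;return q[:2]/q[2]
def tri(d1,p1,d2,p2):
    A=[];b=[]
    M=np.zeros((3,3));v=np.zeros(3)
    for d,p in((d1,p1),(d2,p2)):
        K=np.array(d['K']);T=np.array(d['extrinsics']);r=T[:3,:3]@np.linalg.solve(K,[p[0],p[1],1]);r/=np.linalg.norm(r)
        P=np.eye(3)-np.outer(r,r);M+=P;v+=P@T[:3,3]
    return np.linalg.solve(M,v)
E
python3 - <<'E'
from h import *
for n in('scene','side','wrist'):
    d=snap(n,n+'0'); print(n,np.round(d['K'],1).tolist(),np.round(d['extrinsics'],3).tolist())
print(env.read_state(),env.tcp_to_tips)
E
```

```text
pics
scene [[395.2, 0.0, 318.1], [0.0, 395.2, 202.0], [0.0, 0.0, 1.0]] [[-0.866, 0.364, -0.342, 931.977], [0.5, 0.613, -0.612, 718.493], [-0.013, -0.701, -0.713, 768.027], [0.0, 0.0, 0.0, 1.0]]
side [[377.4, 0.0, 320.2], [0.0, 377.4, 201.4], [0.0, 0.0, 1.0]] [[0.999, -0.035, 0.036, 567.277], [-0.049, -0.621, 0.782, -607.896], [-0.005, -0.783, -0.622, 664.601], [0.0, 0.0, 0.0, 1.0]]
wrist [[327.6, 0.0, 318.7], [0.0, 327.6, 194.7], [0.0, 0.0, 1.0]] [[0.34, 0.911, 0.234, 173.39], [0.94, -0.329, -0.086, 682.605], [-0.001, 0.25, -0.968, 384.413], [0.0, 0.0, 0.0, 1.0]]
{'time': 0.15, 'qpos': array([ 1.19072709e+00,  3.79303872e-01,  1.73459340e+00, -1.30364033e-05,
        1.02851260e+00, -3.32800537e-02]), 'joint_velocities': array([-0.00111865, -0.00182402, -0.00110423, -0.00071508, -0.00033431,
       -0.00023807]), 'effort': array([ 1.23740323e-03, -7.64106631e+01, -4.34657300e+01,  6.51542866e-02,
        4.09452966e-02, -1.01312759e-05]), 'tcp_pos': array([237.81618123, 658.09346187, 238.45426696]), 'tool_rot': array([ 0.69644849,  0.12170908,  0.69655934, -0.12227627]), 'contact_force': array([-0.52390071,  0.2059621 ,  0.27582293]), 'wrist_torque': array([ 0.00714818,  0.029502  , -0.01902234]), 'width': 90.95385596049313} 25.0
```

View pics/scene0.png

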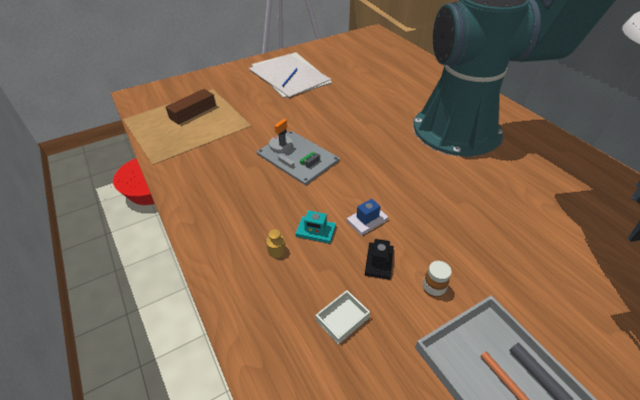

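View pics/side0.png

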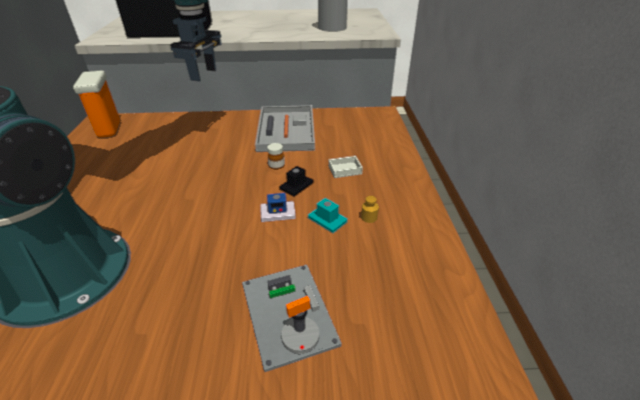

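View pics/wrist0.png

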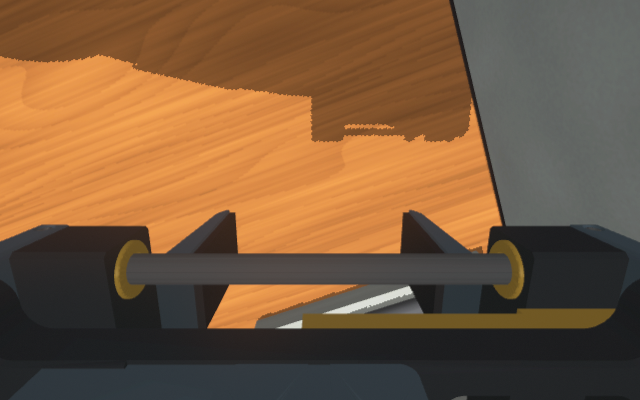

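Run:
```python
import cv2,numpy as np
a=cv2.imread('pics/scene0.png');b=cv2.imread('pics/side0.png')
A=cv2.resize(a[185:255,320:420],None,fx=4,fy=4,interpolation=cv2.INTER_CUBIC)
B=cv2.resize(b[185:230,250:350],None,fx=4,fy=4,interpolation=cv2.INTER_CUBIC)
cv2.imwrite('pics/cm.png',np.vstack([A,B]))
A=cv2.resize(a[110:190,250:350],None,fx=7,fy=7,interpolation=cv2.INTER_CUBIC)
cv2.imwrite('pics/cs.png',A)
B=cv2.resize(b[260:370,235:345],None,fx=5.4,fy=5.4,interpolation=cv2.INTER_CUBIC)
cv2.imwrite('pics/cd.png',B)
```

```text
(no output)
```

View pics/cm.png

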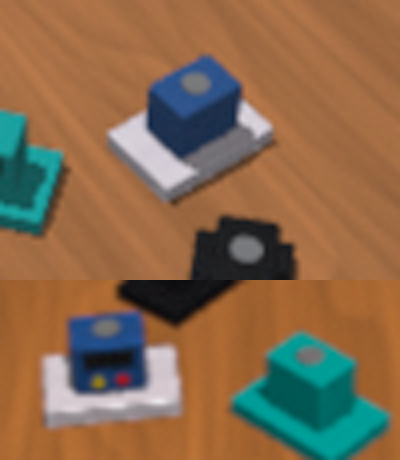

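View pics/cs.png

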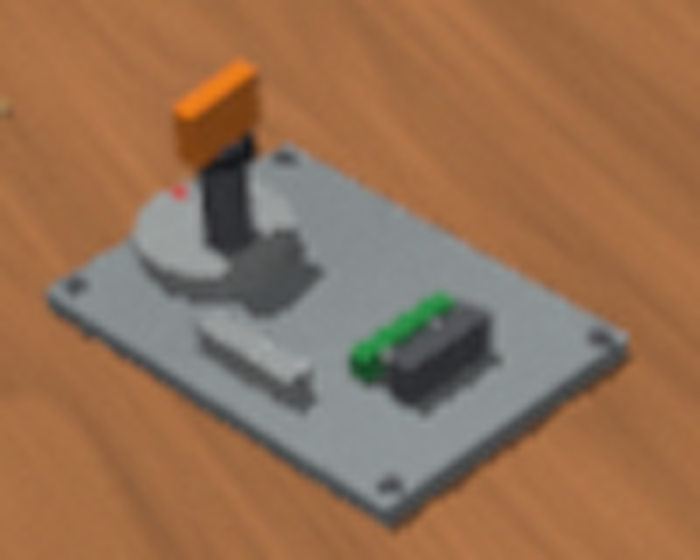

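View pics/cd.png

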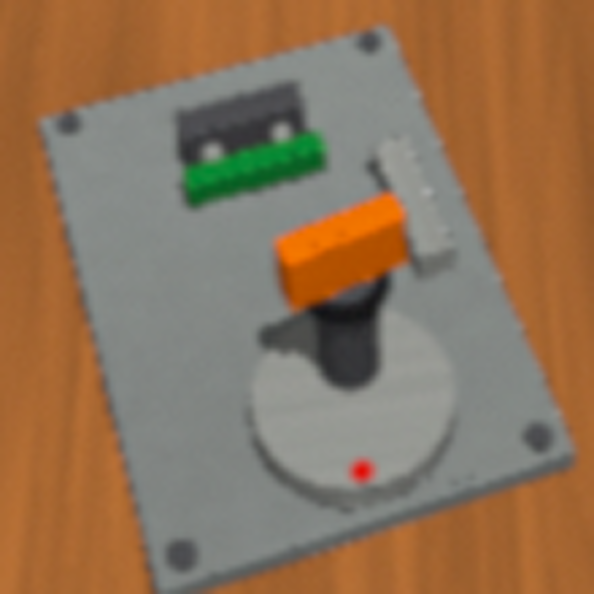

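```bash
cat > m.py <<'E'
from h import *
def load(f): return dict(np.load('pics/'+f+'.npz'))
def mask(d,lo,hi,box):
    h=cv2.cvtColor(d['frame'],cv2.COLOR_RGB2HSV);m=cv2.inRange(h,lo,hi);o=np.zeros_like(m);x0,y0,x1,y1=box;o[y0:y1,x0:x1]=m[y0:y1,x0:x1];return o
def big(m):
    c,_=cv2.findContours(m,cv2.RETR_EXTERNAL,cv2.CHAIN_APPROX_NONE);return max(c,key=cv2.contourArea)
E
python3 - <<'E'
from m import *
for n,boxm,boxb in(('scene0',(250,120,345,187),(335,190,400,240)),('side0',(238,260,345,368),(255,185,300,225))):
    d=load(n)
    h=cv2.cvtColor(d['frame'],cv2.COLOR_RGB2HSV)
    # not-wood mask: low saturation
    m=mask(d,(0,0,60),(180,70,255),boxm)
    c=cv2.convexHull(big(cv2.morphologyEx(m,cv2.MORPH_CLOSE,np.ones((3,3)))))
    q=cv2.approxPolyDP(c,4,True)[:,0]
    print(n,'mount quad',q.tolist())
    for p in q: print('  ',np.round(ray(d,*p,12),1))
    # blue
    m=mask(d,(105,110,30),(130,255,255),boxb);k=big(m)
    print(' blue area',cv2.contourArea(k),cv2.boundingRect(k))
    m=mask(d,(0,0,150),(180,70,255),boxb);k=cv2.convexHull(big(m));q=cv2.approxPolyDP(k,2.5,True)[:,0]
    print(' foot',q.tolist())
    for p in q: print('  ',np.round(ray(d,*p,14),1))
    m=mask(d,(0,150,150),(5,255,255),boxm);
    if m.any():
        ys,xs=np.nonzero(m);print(' red dot',xs.mean(),ys.mean(),np.round(ray(d,xs.mean(),ys.mean(),27),1))
    m=mask(d,(50,150,50),(75,255,255),boxm);ys,xs=np.nonzero(m);print(' green',xs.mean(),ys.mean(),np.round(ray(d,xs.mean(),ys.mean(),26),1))
    m=mask(d,(6,200,230),(18,255,255),boxm);k=big(m);print(' orange',cv2.boundingRect(k))
E
```

```text
scene0 mount quad [[257, 151], [273, 137], [292, 131], [339, 158], [304, 184]]
   [ 620.7 -217.1   12. ]
   [ 547.2 -257.1   12. ]
   [ 479.9 -254.8   12. ]
   [422.2 -58.6  12. ]
   [567.6 -11.7  12. ]
 blue area 352.5 (357, 200, 23, 24)
 foot [[347, 217], [355, 213], [368, 228], [361, 232]]
   [533.1 156.6  14. ]
   [507.5 155.4  14. ]
   [508.1 214.8  14. ]
   [530.6 216.7  14. ]
 green 306.0 157.61290322580646 [514.4 -95.9  26. ]
 orange (276, 120, 9, 6)
side0 mount quad [[306, 265], [340, 345], [263, 367], [243, 282]]
   [560.6 -20.1  12. ]
   [ 620.4 -222.9   12. ]
   [ 478.7 -258.4   12. ]
   [421.6 -62.1  12. ]
 blue area 199.5 (268, 194, 18, 19)
 foot [[293, 202], [294, 218], [262, 219], [261, 204]]
   [529.3 211.3  14. ]
   [532.4 143.6  14. ]
   [448.6 144.2  14. ]
   [441.4 207.3  14. ]
 red dot 301.6666666666667 346.8888888888889 [ 548.8 -231.8   27. ]
 green 281.5853658536585 290.6036585365854 [ 508.1 -101.2   26. ]
 orange (287, 297, 22, 12)
```

Run:
```python
from m import *
s=load('scene0');e=load('side0')
for d,P,z in((s,[(357,208.7),(371.2,199.2),(380.2,207),(365.5,217)],56),(e,[(267,194.2),(285.5,193.2),(286.5,202.5),(267.5,203.2)],56),
 (s,[(347,219),(388,217),(362.5,233)],14),(e,[(261,204.5),(293.5,201.8),(295,215.5),(261.5,218)],14)):
    w=np.array([ray(d,*p,z) for p in P]);print(np.round(w[:,:2],1).tolist(),np.round(w.mean(0),1),np.round(np.linalg.norm(np.diff(w,axis=0),axis=1),1))
# bar top: scene crop/7+ (250,110) ; side crop/5.4+(235,260)
for d,P in((s,[(175,105),(243,62),(258,70),(190,115)]),(e,[(277,240),(395,195),(407,212),(290,262)])):
    w=np.array([ray(d,*(np.array(p)/(7 if d is s else 5.4)+((250,110) if d is s else (235,260))),106) for p in P]);print('bar',np.round(w[:,:2],1).tolist(),w.mean(0), np.arctan2(*(w[1]-w[0])[1::-1]))
print(proj(s,(544,-189.5,106)),proj(e,(544,-189.5,106)))
# green pad top
for d,P in((s,[(352,350),(440,295),(456,303),(368,360)]),(e,[(185,180),(320,135),(325,148),(190,190)])):
    w=np.array([ray(d,*(np.array(p)/(7 if d is s else 5.4)+((250,110) if d is s else (235,260))),28) for p in P]);
    t=.277;R=np.array([[np.cos(t),np.sin(t)],[-np.sin(t),np.cos(t)]]);print('pad in mount',np.round((w[:,:2]-[519.8,-132.5])@R.T,1).tolist())
```

```text
[[518.8, 177.2], [469.3, 168.0], [466.0, 201.8], [516.7, 210.9]] [492.7 189.5  56. ] [50.4 34.  51.4]
[[462.5, 195.6], [511.5, 197.2], [515.0, 157.2], [466.1, 157.1]] [488.8 176.8  56. ] [49.1 40.1 48.9]
[[536.8, 162.5], [442.5, 210.4], [529.2, 221.3]] [502.8 198.   14. ] [105.8  87.4]
[[441.6, 205.1], [530.7, 212.1], [535.0, 153.5], [447.1, 148.3]] [488.6 179.8  14. ] [89.4 58.7 88.1]
bar [[564.9, -185.8], [526.4, -199.5], [523.6, -190.9], [562.7, -176.1]] [ 544.39524115 -188.09914768  106.        ] -2.799446363609611
bar [[524.8, -195.6], [563.9, -179.6], [567.7, -186.7], [529.2, -204.3]] [ 546.41967669 -191.54644345  106.        ] 0.3877445084265939
[280.88222375 122.26663246] [297.13083978 301.13651725]
pad in mount [[25.8, 34.1], [-25.8, 35.0], [-26.5, 43.9], [25.7, 43.7]]
pad in mount [[-28.9, 33.2], [26.1, 37.4], [26.3, 30.6], [-28.1, 28.0]]
```

```bash
cat > pl.py <<'E'
import numpy as np,sys
from scipy.spatial.transform import Rotation as Ro
from h import env
def yaw(st):
    w=st['tool_rot'];R=Ro.from_quat([w[1],w[2],w[3],w[0]]).as_matrix();return np.arctan2(R[1,2],R[0,2]),R
def plan(wps,start=None):
    """wps: list of (x,y,z,psi,nrows); prints rows"""
    st=env.read_state();p=np.array(st['tcp_pos']);ps,R=yaw(st)
    if start is not None: p=np.array(start[:3],float);ps=start[3]
    i=0
    for x,y,z,q,n in wps:
        g=np.array([x,y,z]);d=(g-p)/n;dq=(q-ps)/n
        if np.linalg.norm(d)>50 or abs(dq)>.1: print('TOO FAST',np.linalg.norm(d),dq)
        for k in range(n):
            a=ps+k*dq;Z=np.array([np.cos(a),np.sin(a),0]);Y=np.array([-np.sin(a),np.cos(a),0])
            print(i,'{"x":%.3f,"y":%.3f,"z":%.3f,"rx":%.2f}'%(-d[2]/250,d@Y/250,d@Z/250,-dq/.1));i+=1
        p=g;ps=q
def S():
    st=env.read_state();print('t',round(st['time'],2),'p',np.round(st['tcp_pos'],1),'psi',round(yaw(st)[0],4),'F',np.round(st['contact_force'],1),'M',np.round(st['wrist_torque'],3),'w',round(st['width'],1),'q',np.round(st['qpos'],2));return st
E
python3 - <<'E'
from pl import *
print(yaw(env.read_state()))
plan([(489,180,230,-1.47,14)])
E
```

```text
(np.float64(-0.3467824546125745), array([[-2.92808504e-04,  3.39873438e-01,  9.40471138e-01],
       [-7.63048812e-04,  9.40470828e-01, -3.39873563e-01],
       [-9.99999666e-01, -8.17143254e-04, -1.60378338e-05]]))
0 {"x":0.002,"y":-0.104,"z":0.114,"rx":0.80}
1 {"x":0.002,"y":-0.095,"z":0.122,"rx":0.80}
2 {"x":0.002,"y":-0.085,"z":0.129,"rx":0.80}
3 {"x":0.002,"y":-0.074,"z":0.135,"rx":0.80}
4 {"x":0.002,"y":-0.063,"z":0.141,"rx":0.80}
5 {"x":0.002,"y":-0.051,"z":0.146,"rx":0.80}
6 {"x":0.002,"y":-0.040,"z":0.149,"rx":0.80}
7 {"x":0.002,"y":-0.027,"z":0.152,"rx":0.80}
8 {"x":0.002,"y":-0.015,"z":0.154,"rx":0.80}
9 {"x":0.002,"y":-0.003,"z":0.154,"rx":0.80}
10 {"x":0.002,"y":0.010,"z":0.154,"rx":0.80}
11 {"x":0.002,"y":0.022,"z":0.153,"rx":0.80}
12 {"x":0.002,"y":0.034,"z":0.150,"rx":0.80}
13 {"x":0.002,"y":0.046,"z":0.147,"rx":0.80}
```

Request:
{"op": "apply_moves", "data": {"commands": [{"x": 0.002,"y": -0.104,"z": 0.114,"rx": 0.8},{"x": 0.002,"y": -0.095,"z": 0.122,"rx": 0.8},{"x": 0.002,"y": -0.085,"z": 0.129,"rx": 0.8},{"x": 0.002,"y": -0.074,"z": 0.135,"rx": 0.8},{"x": 0.002,"y": -0.063,"z": 0.141,"rx": 0.8},{"x": 0.002,"y": -0.051,"z": 0.146,"rx": 0.8},{"x": 0.002,"y": -0.04,"z": 0.149,"rx": 0.8},{"x": 0.002,"y": -0.027,"z": 0.152,"rx": 0.8},{"x": 0.002,"y": -0.015,"z": 0.154,"rx": 0.8},{"x": 0.002,"y": -0.003,"z": 0.154,"rx": 0.8}]}}

```text
invalid input at $.commands[0]: expected keys x, y, z, rx, ry, rz
```

Request:
{"op": "apply_moves", "data": {"commands": [{"x": 0.002,"y": 0.01,"z": 0.154,"rx": 0.8},{"x": 0.002,"y": 0.022,"z": 0.153,"rx": 0.8},{"x": 0.002,"y": 0.034,"z": 0.15,"rx": 0.8},{"x": 0.002,"y": 0.046,"z": 0.147,"rx": 0.8},{},{},{},{},{},{}]}}

```text
invalid input at $.commands[0]: expected keys x, y, z, rx, ry, rz
```

Run:
```python
from pl import *
from h import *
S();snap('wrist','w1')
```

```text
t 0.15 p [237.8 658.1 238.5] psi -0.3468 F [-0.5  0.2  0.3] M [ 0.007  0.03  -0.019] w 91.0 q [ 1.19  0.38  1.73 -0.    1.03 -0.03]
```

View pics/w1.png

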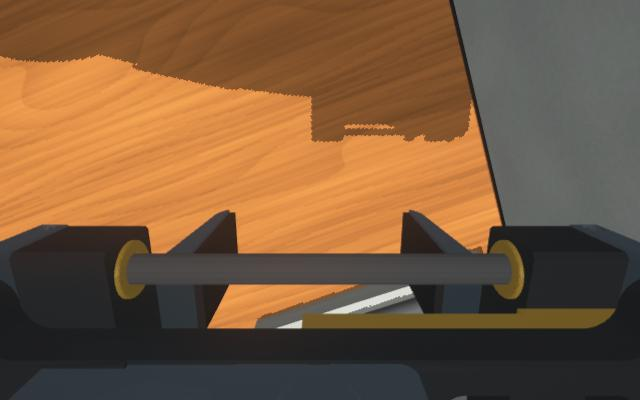

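All six keys are needed; again in full.

Request:
{"op": "apply_moves", "data": {"commands": [{"x": 0.002,"y": -0.104,"z": 0.114,"rx": 0.8,"ry": 0,"rz": 0},{"x": 0.002,"y": -0.095,"z": 0.122,"rx": 0.8,"ry": 0,"rz": 0},{"x": 0.002,"y": -0.085,"z": 0.129,"rx": 0.8,"ry": 0,"rz": 0},{"x": 0.002,"y": -0.074,"z": 0.135,"rx": 0.8,"ry": 0,"rz": 0},{"x": 0.002,"y": -0.063,"z": 0.141,"rx": 0.8,"ry": 0,"rz": 0},{"x": 0.002,"y": -0.051,"z": 0.146,"rx": 0.8,"ry": 0,"rz": 0},{"x": 0.002,"y": -0.04,"z": 0.149,"rx": 0.8,"ry": 0,"rz": 0},{"x": 0.002,"y": -0.027,"z": 0.152,"rx": 0.8,"ry": 0,"rz": 0},{"x": 0.002,"y": -0.015,"z": 0.154,"rx": 0.8,"ry": 0,"rz": 0},{"x": 0.002,"y": -0.003,"z": 0.154,"rx": 0.8,"ry": 0,"rz": 0}]}}

```text
time: 1.2
tcp_pos: [418.1, 315.3, 234.0]
tool_rot: [0.593, 0.385, 0.593, -0.384]
contact_force: [0.2, 0.4, 0.4]
width: 91.3
```

Request:
{"op": "apply_moves", "data": {"commands": [{"x": 0.002,"y": 0.01,"z": 0.154,"rx": 0.8,"ry": 0,"rz": 0},{"x": 0.002,"y": 0.022,"z": 0.153,"rx": 0.8,"ry": 0,"rz": 0},{"x": 0.002,"y": 0.034,"z": 0.15,"rx": 0.8,"ry": 0,"rz": 0},{"x": 0.002,"y": 0.046,"z": 0.147,"rx": 0.8,"ry": 0,"rz": 0},{"x": 0,"y": 0,"z": 0,"rx": 0,"ry": 0,"rz": 0},{"x": 0,"y": 0,"z": 0,"rx": 0,"ry": 0,"rz": 0},{"x": 0,"y": 0,"z": 0,"rx": 0,"ry": 0,"rz": 0},{"x": 0,"y": 0,"z": 0,"rx": 0,"ry": 0,"rz": 0},{"x": 0,"y": 0,"z": 0,"rx": 0,"ry": 0,"rz": 0},{"x": 0,"y": 0,"z": 0,"rx": 0,"ry": 0,"rz": 0}]}}

```text
time: 2.2
tcp_pos: [489.7, 181.1, 232.0]
tool_rot: [0.526, 0.473, 0.526, -0.473]
contact_force: [-0.4, 0.5, -0.0]
width: 91.0
```

Run:
```python
from pl import *
from h import *
S();snap('wrist','w1')
```

```text
t 2.2 p [489.7 181.1 232. ] psi -1.4657 F [-0.4  0.5 -0. ] M [-0.068  0.03   0.033] w 91.0 q [ 0.31  0.11  2.1  -0.    0.94  0.2 ]
```

View pics/w1.png

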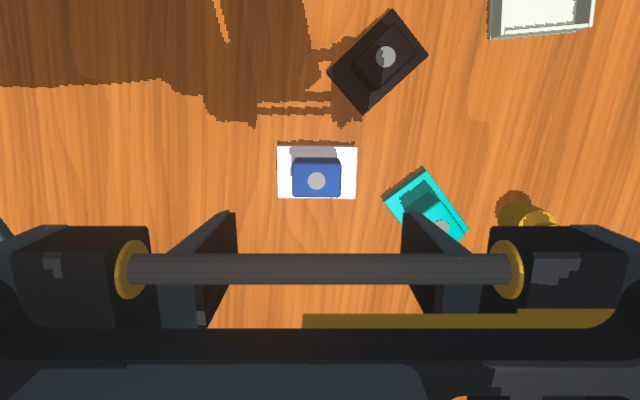

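Run:
```python
from m import *
d=load('w1')
m=mask(d,(0,0,150),(180,60,255),(260,135,372,210))|mask(d,(100,80,30),(130,255,255),(260,135,372,210))
q=cv2.minAreaRect(big(m));print(q)
b=cv2.boxPoints(q);w=np.array([ray(d,*p,14) for p in b]);print(np.round(w,1).tolist(),w.mean(0),np.linalg.norm(np.diff(w,axis=0),axis=1))
for i in range(3):v=w[i+1]-w[i];print(np.arctan2(v[1],v[0]))
m=mask(d,(100,120,100),(130,255,255),(260,135,372,210));q=cv2.minAreaRect(big(m));print(q)
# grey disc on top (316,180)
print('dot',ray(d,316.5,180.5,56))
s=load('scene0');e=load('side0')
print('dot tri',tri(s,(320+196/4,185+82/4),e,(250+105/4,185+47/4)))
print('dot scene/side',ray(s,369,205.5,56),ray(e,276.2,196.7,56))
```

```text
((317.0, 172.0), (52.0, 80.0), 90.0)
[[442.1, 208.6, 14.0], [530.0, 217.9, 14.0], [538.0, 158.9, 14.0], [446.5, 149.3, 14.0]] [489.15590491 183.70097462  14.        ] [88.38713974 59.50620348 91.9963285 ]
0.10488727855123321
-1.43664553980088
-3.0370079767090443
((316.5, 179.5), (33.0, 47.0), 90.0)
dot [488.81061956 183.33482224  56.        ]
dot tri [487.23271095 183.32639412  55.96222256]
dot scene/side [486.92858437 183.33094829  56.        ] [487.36847434 183.29077993  56.        ]
```

Request:
{"op": "apply_moves", "data": {"commands": [{"x": 0.1,"y": -0.003,"z": -0.01,"rx": 0,"ry": 0,"rz": 0},{"x": 0.16,"y": 0,"z": 0,"rx": 0,"ry": 0,"rz": 0},{"x": 0.16,"y": 0,"z": 0,"rx": 0,"ry": 0,"rz": 0},{"x": 0.16,"y": 0,"z": 0,"rx": 0,"ry": 0,"rz": 0},{"x": 0.1,"y": 0,"z": 0,"rx": 0,"ry": 0,"rz": 0},{"x": 0.06,"y": 0,"z": 0,"rx": 0,"ry": 0,"rz": 0},{"x": 0,"y": 0,"z": 0,"rx": 0,"ry": 0,"rz": 0},{"x": 0,"y": 0,"z": 0,"rx": 0,"ry": 0,"rz": 0},{"x": 0,"y": 0,"z": 0,"rx": 0,"ry": 0,"rz": 0},{"x": 0,"y": 0,"z": 0,"rx": 0,"ry": 0,"rz": 0}]}}

```text
time: 3.25
tcp_pos: [489.6, 183.2, 48.2]
tool_rot: [0.526, 0.474, 0.525, -0.473]
contact_force: [0.1, -0.6, -0.6]
width: 90.9
```

Run:
```python
from pl import *
from h import *
S();snap('side','s2')
a=cv2.imread('pics/s2.png');cv2.imwrite('pics/s2c.png',cv2.resize(a[120:270,200:400],None,fx=3.5,fy=3.5,interpolation=cv2.INTER_CUBIC))
```

```text
t 3.25 p [489.6 183.2  48.2] psi -1.4668 F [ 0.1 -0.6 -0.6] M [-0.105  0.071 -0.008] w 90.9 q [ 0.31  0.42  2.14 -0.    0.58  0.21]
```

View pics/s2c.png

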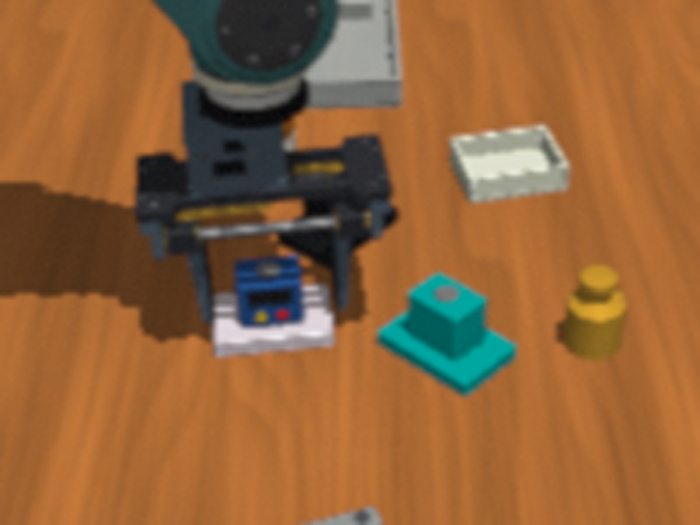

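Request:
{"op": "apply_moves", "data": {"commands": [{"x": 0,"y": 0,"z": 0,"rx": 0,"ry": 0,"rz": 0},{"x": 0,"y": 0,"z": 0,"rx": 0,"ry": 0,"rz": 0},{"x": 0,"y": 0,"z": 0,"rx": 0,"ry": 0,"rz": 0},{"x": 0,"y": 0,"z": 0,"rx": 0,"ry": 0,"rz": 0},{"x": 0,"y": 0,"z": 0,"rx": 0,"ry": 0,"rz": 0},{"x": 0,"y": 0,"z": 0,"rx": 0,"ry": 0,"rz": 0},{"x": 0,"y": 0,"z": 0,"rx": 0,"ry": 0,"rz": 0},{"x": 0,"y": 0,"z": 0,"rx": 0,"ry": 0,"rz": 0},{"x": 0,"y": 0,"z": 0,"rx": 0,"ry": 0,"rz": 0},{"x": 0,"y": 0,"z": 0,"rx": 0,"ry": 0,"rz": 0}], "jaw": -1, "newtons": 35}}

```text
time: 4.3
tcp_pos: [488.6, 182.9, 46.8]
tool_rot: [0.525, 0.473, 0.525, -0.474]
contact_force: [-3.2, -0.2, 1.4]
width: 50.3
```

Run:
```python
from pl import *
S()
```

```text
t 4.3 p [488.6 182.9  46.8] psi -1.4668 F [-3.2 -0.2  1.4] M [-0.22   0.708  0.048] w 50.3 q [0.31 0.43 2.14 0.   0.58 0.21]
```

Run:
```python
from pl import *
plan([(488.6,182.9,110,-1.4668,2),(492,150,235,-1.45,3),(535,-185,240,-1.294,9)])
```

```text
0 {"x":-0.126,"y":0.000,"z":-0.000,"rx":-0.00}
1 {"x":-0.126,"y":0.000,"z":-0.000,"rx":-0.00}
2 {"x":-0.167,"y":-0.000,"z":0.044,"rx":-0.06}
3 {"x":-0.167,"y":-0.000,"z":0.044,"rx":-0.06}
4 {"x":-0.167,"y":-0.001,"z":0.044,"rx":-0.06}
5 {"x":-0.002,"y":0.001,"z":0.150,"rx":-0.17}
6 {"x":-0.002,"y":-0.002,"z":0.150,"rx":-0.17}
7 {"x":-0.002,"y":-0.004,"z":0.150,"rx":-0.17}
8 {"x":-0.002,"y":-0.007,"z":0.150,"rx":-0.17}
9 {"x":-0.002,"y":-0.009,"z":0.150,"rx":-0.17}
10 {"x":-0.002,"y":-0.012,"z":0.150,"rx":-0.17}
11 {"x":-0.002,"y":-0.015,"z":0.149,"rx":-0.17}
12 {"x":-0.002,"y":-0.017,"z":0.149,"rx":-0.17}
13 {"x":-0.002,"y":-0.020,"z":0.149,"rx":-0.17}
```

Request:
{"op": "apply_moves", "data": {"commands": [{"x": -0.08,"y": 0,"z": 0,"rx": 0,"ry": 0,"rz": 0},{"x": -0.17,"y": 0,"z": 0,"rx": 0,"ry": 0,"rz": 0},{"x": -0.167,"y": 0,"z": 0.044,"rx": -0.06,"ry": 0,"rz": 0},{"x": -0.167,"y": 0,"z": 0.044,"rx": -0.06,"ry": 0,"rz": 0},{"x": -0.167,"y": 0,"z": 0.044,"rx": -0.06,"ry": 0,"rz": 0},{"x": -0.002,"y": 0.001,"z": 0.15,"rx": -0.17,"ry": 0,"rz": 0},{"x": -0.002,"y": -0.002,"z": 0.15,"rx": -0.17,"ry": 0,"rz": 0},{"x": -0.002,"y": -0.004,"z": 0.15,"rx": -0.17,"ry": 0,"rz": 0},{"x": -0.002,"y": -0.007,"z": 0.15,"rx": -0.17,"ry": 0,"rz": 0},{"x": -0.002,"y": -0.009,"z": 0.15,"rx": -0.17,"ry": 0,"rz": 0}]}}

```text
time: 5.3
tcp_pos: [516.4, -37.5, 237.1]
tool_rot: [0.549, 0.446, 0.549, -0.445]
contact_force: [0.9, 0.0, -4.8]
width: 50.0
```

Request:
{"op": "apply_moves", "data": {"commands": [{"x": -0.002,"y": -0.012,"z": 0.15,"rx": -0.17,"ry": 0,"rz": 0},{"x": -0.002,"y": -0.015,"z": 0.149,"rx": -0.17,"ry": 0,"rz": 0},{"x": -0.002,"y": -0.017,"z": 0.149,"rx": -0.17,"ry": 0,"rz": 0},{"x": -0.002,"y": -0.02,"z": 0.149,"rx": -0.17,"ry": 0,"rz": 0},{"x": 0,"y": 0,"z": 0,"rx": 0,"ry": 0,"rz": 0},{"x": 0,"y": 0,"z": 0,"rx": 0,"ry": 0,"rz": 0},{"x": 0,"y": 0,"z": 0,"rx": 0,"ry": 0,"rz": 0},{"x": 0,"y": 0,"z": 0,"rx": 0,"ry": 0,"rz": 0},{"x": 0,"y": 0,"z": 0,"rx": 0,"ry": 0,"rz": 0},{"x": 0,"y": 0,"z": 0,"rx": 0,"ry": 0,"rz": 0}]}}

```text
time: 6.3
tcp_pos: [535.3, -184.4, 239.2]
tool_rot: [0.564, 0.427, 0.564, -0.427]
contact_force: [-0.0, -0.1, -5.1]
width: 49.6
```

Run:
```python
from pl import *
from h import *
S();snap('wrist','w3')
```

```text
t 6.3 p [ 535.3 -184.4  239.2] psi -1.295 F [-0.  -0.1 -5.1] M [-0.015  0.041 -0.047] w 49.6 q [-0.37  0.17  2.01 -0.    0.96 -0.65]
```

View pics/w3.png

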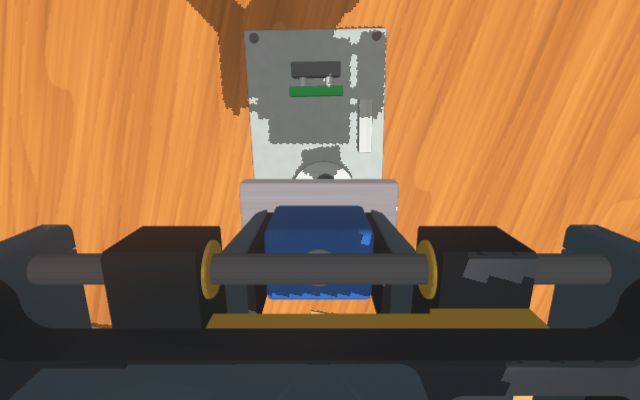

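Run:
```python
from m import *
a=cv2.imread('pics/w3.png')
cv2.imwrite('pics/w3c.png',cv2.resize(a[20:190,235:400],None,fx=3.5,fy=3.5,interpolation=cv2.INTER_CUBIC))
d=load('w3');tcp=np.array([535.3,-184.4,239.2])
R=lambda t:np.array([[np.cos(t),np.sin(t)],[-np.sin(t),np.cos(t)]])
P={'TL':(244.5,31,12),'TR':(386.5,27.5,12),'BL':(253.5,179,12),'BR':(383,179,12),'stopT':(358.5,97,28),'stopB':(358.5,152,28),'padL':(289,97,14),'padR':(343,95.5,14),'meterL':(241,180,206.4),'meterR':(397,180,206.4)}
W={k:ray(d,*v)for k,v in P.items()}
for k in W:print(k,np.round(W[k],1),'mount',np.round(R(.277)@(W[k][:2]-[519.8,-132.5]),1))
for a1,b1 in(('TL','TR'),('BL','TL'),('BR','TR'),('stopB','stopT'),('padL','padR'),('meterL','meterR')):
    v=W[b1]-W[a1];print(a1,b1,np.linalg.norm(v),np.arctan2(v[1],v[0]))
m=(W['meterL']+W['meterR'])/2;ps=-1.295
print('meter edge in tool y,z',(m-tcp)@[-np.sin(ps),np.cos(ps),0],(m-tcp)@[np.cos(ps),np.sin(ps),0])
```

```text
TL [421.7 -60.3  12. ] mount [-74.6  96.3]
TR [563.  -16.8  12. ] mount [73.2 99.5]
BL [ 466.  -211.2   12. ] mount [-73.2 -61. ]
BR [ 610.9 -170.3   12. ] mount [ 77.3 -61.3]
stopT [554.2 -91.9  28. ] mount [44.2 29.6]
stopB [ 571.6 -146.8   28. ] mount [ 45.9 -27.9]
padL [ 483.  -111.5   14. ] mount [-29.7  30.2]
padR [539.  -94.1  14. ] mount [29.  31.7]
meterL [ 486.2 -164.4  206.4] mount [-41.1 -21.5]
meterR [ 569.8 -140.8  206.4] mount [ 45.9 -21.6]
TL TR 147.90137570756647 0.2986489768957268
BL TL 157.32020920243525 1.856637569076524
BR TR 160.80946153390548 1.8727604359041163
stopB stopT 57.502890435357855 1.8767911929561611
padL padR 58.677967168609435 0.3024310248458697
meterL meterR 86.94510998158398 0.275375503181977
meter edge in tool y,z 1.6361062525115209 -32.60766650483564
```

View pics/w3c.png

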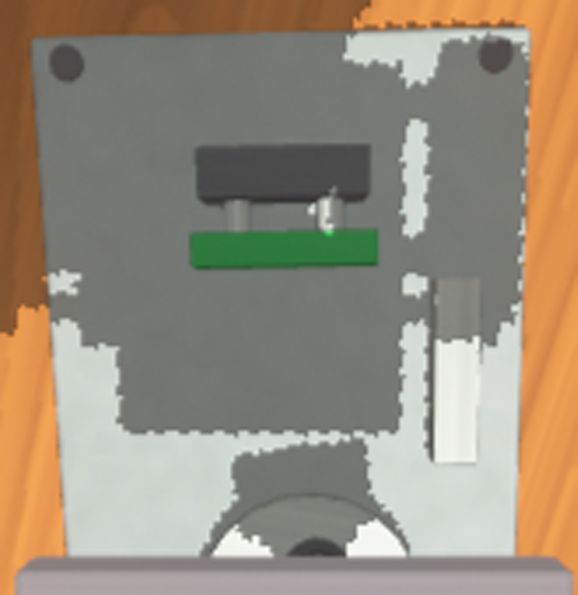

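Run:
```python
from pl import *
plan([(515.6,-138.4,225,-1.274,3),(515.6,-138.4,85,-1.274,5)])
```

```text
0 {"x":0.019,"y":-0.009,"z":-0.066,"rx":-0.07}
1 {"x":0.019,"y":-0.008,"z":-0.066,"rx":-0.07}
2 {"x":0.019,"y":-0.008,"z":-0.066,"rx":-0.07}
3 {"x":0.112,"y":0.000,"z":0.000,"rx":-0.00}
4 {"x":0.112,"y":0.000,"z":0.000,"rx":-0.00}
5 {"x":0.112,"y":0.000,"z":0.000,"rx":-0.00}
6 {"x":0.112,"y":0.000,"z":0.000,"rx":-0.00}
7 {"x":0.112,"y":0.000,"z":0.000,"rx":-0.00}
```

Request:
{"op": "apply_moves", "data": {"commands": [{"x": 0.019,"y": -0.009,"z": -0.066,"rx": -0.07,"ry": 0,"rz": 0},{"x": 0.019,"y": -0.008,"z": -0.066,"rx": -0.07,"ry": 0,"rz": 0},{"x": 0.019,"y": -0.008,"z": -0.066,"rx": -0.07,"ry": 0,"rz": 0},{"x": 0.1,"y": 0,"z": 0,"rx": 0,"ry": 0,"rz": 0},{"x": 0.12,"y": 0,"z": 0,"rx": 0,"ry": 0,"rz": 0},{"x": 0.12,"y": 0,"z": 0,"rx": 0,"ry": 0,"rz": 0},{"x": 0.12,"y": 0,"z": 0,"rx": 0,"ry": 0,"rz": 0},{"x": 0.1,"y": 0,"z": 0,"rx": 0,"ry": 0,"rz": 0},{"x": 0,"y": 0,"z": 0,"rx": 0,"ry": 0,"rz": 0},{"x": 0,"y": 0,"z": 0,"rx": 0,"ry": 0,"rz": 0}]}}

```text
time: 7.35
tcp_pos: [515.3, -138.4, 85.2]
tool_rot: [0.568, 0.421, 0.569, -0.421]
contact_force: [0.2, -0.1, -3.5]
width: 49.6
```

Run:
```python
from pl import *
from h import *
S();snap('side','s4');snap('scene','c4')
a=cv2.imread('pics/s4.png')[220:370,215:365];b=cv2.imread('pics/c4.png')[100:200,240:360]
cv2.imwrite('pics/s4c.png',cv2.resize(a,(600,600),interpolation=cv2.INTER_CUBIC))
cv2.imwrite('pics/c4c.png',cv2.resize(b,(720,600),interpolation=cv2.INTER_CUBIC))
```

```text
t 7.35 p [ 515.3 -138.4   85.2] psi -1.2741 F [ 0.2 -0.1 -3.5] M [-0.076  0.005 -0.026] w 49.6 q [-0.31  0.37  2.12 -0.    0.66 -0.6 ]
```

View pics/s4c.png

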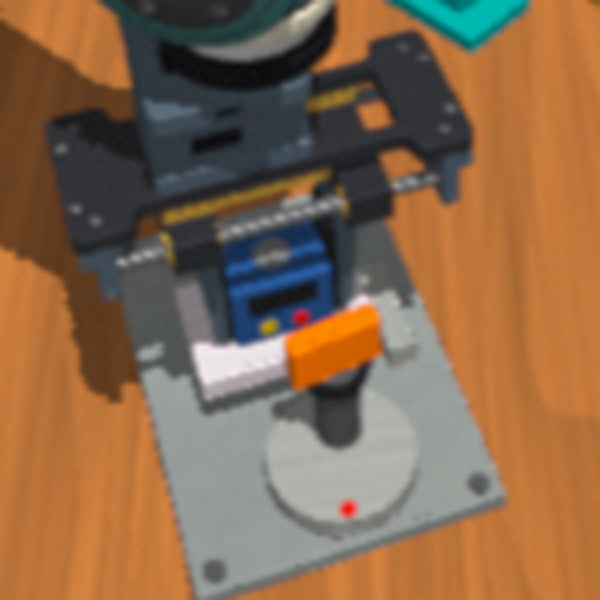

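View pics/c4c.png

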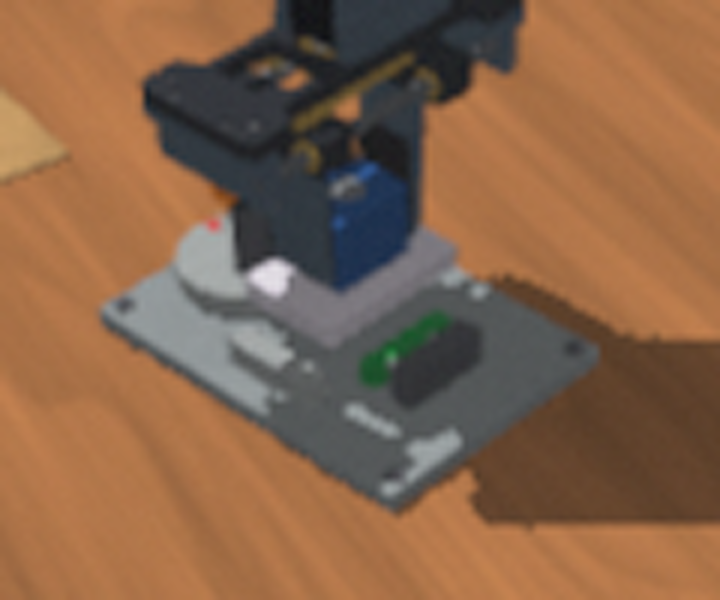

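Run:
```python
from m import *
t=.297;o=np.array([520.3,-133.1]);R=np.array([[np.cos(t),np.sin(t)],[-np.sin(t),np.cos(t)]])
c=load('c4');s=load('s4')
f=lambda d,k,u,v,z:print(k,np.round(R@(ray(d,u,v,z)[:2]-o),1))
C=lambda u,v:(240+u/6,100+v/6)
Sd=lambda u,v:(215+u/4,220+v/4)
f(c,'foot +x+y top',*C(330,330),52.4);f(c,'foot -x+y top',*C(457,246),52.4)
f(c,'foot +x+y bot',*C(335,347),38.4);f(c,'foot -x+y bot',*C(457,262),38.4)
f(c,'pad +x top front',*C(360,352),28);f(c,'pad -x top front',*C(437,312),28)
f(s,'foot -x-y top',*Sd(203,383),52.4);f(s,'foot -x-y bot',*Sd(207,402),38.4);
f(s,'foot -x+y top',*Sd(178,283),52.4)
f(s,'disc bottom-most',*Sd(348,530),15);f(s,'disc left',*Sd(266,460),27);f(s,'disc right',*Sd(418,450),27);f(s,'dot',*Sd(348,508),27)
f(s,'stop front -y end top',*Sd(388,340),28)
```

```text
foot +x+y top [40.7 28.8]
foot -x+y top [-48.7  28.5]
foot +x+y bot [36.5 26.9]
foot -x+y bot [-52.5  24.7]
pad +x top front [22.3 29.3]
pad -x top front [-25.8  35.7]
foot -x-y top [-49.7 -33.3]
foot -x-y bot [-49.4 -34.4]
foot -x+y top [-47.9  28.3]
disc bottom-most [  -2.7 -106.8]
disc left [-29.9 -66.7]
disc right [ 39.  -86.2]
dot [  -1.1 -103.2]
stop front -y end top [ 45.5 -23.3]
```

Request:
{"op": "apply_moves", "data": {"commands": [{"x": 0.03,"y": 0,"z": 0,"rx": 0,"ry": 0,"rz": 0},{"x": 0.03,"y": 0,"z": 0,"rx": 0,"ry": 0,"rz": 0},{"x": 0.02,"y": 0,"z": 0,"rx": 0,"ry": 0,"rz": 0},{"x": 0.01,"y": 0,"z": 0,"rx": 0,"ry": 0,"rz": 0},{"x": 0.004,"y": 0,"z": 0,"rx": 0,"ry": 0,"rz": 0},{"x": 0.004,"y": 0,"z": 0,"rx": 0,"ry": 0,"rz": 0},{"x": 0.004,"y": 0,"z": 0,"rx": 0,"ry": 0,"rz": 0},{"x": 0,"y": 0,"z": 0,"rx": 0,"ry": 0,"rz": 0},{"x": 0,"y": 0,"z": 0,"rx": 0,"ry": 0,"rz": 0},{"x": 0,"y": 0,"z": 0,"rx": 0,"ry": 0,"rz": 0}]}}

```text
time: 8.45
tcp_pos: [515.6, -139.1, 59.6]
tool_rot: [0.568, 0.421, 0.568, -0.421]
contact_force: [-0.1, 0.6, -4.1]
width: 50.0
```

```bash
python3 -c "
from pl import *
S()"
```

```text
t 8.45 p [ 515.6 -139.1   59.6] psi -1.2748 F [-0.1  0.6 -4.1] M [-0.037  0.071 -0.021] w 50.0 q [-0.31  0.41  2.12  0.    0.61 -0.6 ]
```

Request:
{"op": "apply_moves", "data": {"commands": [{"x": 0.003,"y": 0,"z": 0,"rx": 0,"ry": 0,"rz": 0},{"x": 0.002,"y": 0,"z": 0,"rx": 0,"ry": 0,"rz": 0},{"x": 0,"y": 0,"z": 0,"rx": 0,"ry": 0,"rz": 0},{"x": 0,"y": 0.004,"z": 0,"rx": 0,"ry": 0,"rz": 0},{"x": 0,"y": 0.004,"z": 0,"rx": 0,"ry": 0,"rz": 0},{"x": 0,"y": 0.004,"z": 0,"rx": 0,"ry": 0,"rz": 0},{"x": 0,"y": 0.004,"z": 0,"rx": 0,"ry": 0,"rz": 0},{"x": 0,"y": 0,"z": 0,"rx": 0,"ry": 0,"rz": 0},{"x": 0,"y": 0,"z": 0,"rx": 0,"ry": 0,"rz": 0},{"x": 0,"y": 0,"z": 0,"rx": 0,"ry": 0,"rz": 0}]}}

```text
time: 9.45
tcp_pos: [519.1, -138.1, 58.8]
tool_rot: [0.568, 0.421, 0.568, -0.421]
contact_force: [-8.3, -1.8, 13.6]
width: 49.9
```

```bash
python3 -c "
from pl import *
S()"
```

```text
t 9.45 p [ 519.1 -138.1   58.8] psi -1.2746 F [-8.3 -1.8 13.6] M [-0.508  1.431  0.008] w 49.9 q [-0.3   0.42  2.11 -0.    0.61 -0.6 ]
```

Request:
{"op": "apply_moves", "data": {"commands": [{"x": -0.002,"y": 0,"z": 0,"rx": 0,"ry": 0,"rz": 0},{"x": 0,"y": 0,"z": 0,"rx": 0,"ry": 0,"rz": 0},{"x": 0,"y": 0.002,"z": 0,"rx": 0,"ry": 0,"rz": 0},{"x": 0,"y": 0.002,"z": 0,"rx": 0,"ry": 0,"rz": 0},{"x": 0,"y": 0.002,"z": 0,"rx": 0,"ry": 0,"rz": 0},{"x": 0,"y": 0,"z": 0,"rx": 0,"ry": 0,"rz": 0},{"x": 0,"y": 0,"z": 0,"rx": 0,"ry": 0,"rz": 0},{"x": 0,"y": 0,"z": 0,"rx": 0,"ry": 0,"rz": 0},{"x": 0,"y": 0,"z": 0,"rx": 0,"ry": 0,"rz": 0},{"x": 0,"y": 0,"z": 0,"rx": 0,"ry": 0,"rz": 0}]}}

```text
time: 10.45
tcp_pos: [520.1, -137.7, 58.8]
tool_rot: [0.568, 0.42, 0.569, -0.421]
contact_force: [-11.5, -5.5, 11.0]
width: 50.0
```

```bash
python3 -c "
from pl import *
S()"
```

```text
t 10.45 p [ 520.1 -137.7   58.8] psi -1.2746 F [-11.5  -5.5  11. ] M [-0.965  1.501 -0.075] w 50.0 q [-0.3   0.42  2.11 -0.    0.61 -0.6 ]
```

Request:
{"op": "apply_moves", "data": {"commands": [{"x": -0.002,"y": 0,"z": 0,"rx": 0,"ry": 0,"rz": 0},{"x": -0.001,"y": 0,"z": 0,"rx": 0,"ry": 0,"rz": 0},{"x": 0,"y": 0.002,"z": 0,"rx": 0,"ry": 0,"rz": 0},{"x": 0,"y": 0.002,"z": 0,"rx": 0,"ry": 0,"rz": 0},{"x": 0,"y": 0,"z": 0,"rx": 0,"ry": 0,"rz": 0},{"x": 0,"y": 0,"z": 0,"rx": 0,"ry": 0,"rz": 0},{"x": 0,"y": 0,"z": 0,"rx": 0,"ry": 0,"rz": 0},{"x": 0,"y": 0,"z": 0,"rx": 0,"ry": 0,"rz": 0},{"x": 0,"y": 0,"z": 0,"rx": 0,"ry": 0,"rz": 0},{"x": 0,"y": 0,"z": 0,"rx": 0,"ry": 0,"rz": 0}]}}

```text
time: 11.45
tcp_pos: [520.0, -137.3, 58.9]
tool_rot: [0.567, 0.42, 0.569, -0.421]
contact_force: [-12.1, -8.3, 3.1]
width: 50.0
```

```bash
python3 -c "
from pl import *
S()"
```

```text
t 11.45 p [ 520.  -137.3   58.9] psi -1.2747 F [-12.1  -8.3   3.1] M [-1.629  2.208 -0.131] w 50.0 q [-0.3   0.42  2.11 -0.    0.62 -0.6 ]
```

Request:
{"op": "apply_moves", "data": {"commands": [{"x": 0,"y": -0.003,"z": 0,"rx": 0,"ry": 0,"rz": 0},{"x": 0,"y": 0,"z": -0.002,"rx": 0,"ry": 0,"rz": 0},{"x": 0,"y": 0,"z": -0.002,"rx": 0,"ry": 0,"rz": 0},{"x": 0,"y": 0,"z": -0.002,"rx": 0,"ry": 0,"rz": 0},{"x": 0,"y": 0,"z": -0.002,"rx": 0,"ry": 0,"rz": 0},{"x": 0,"y": 0,"z": 0,"rx": 0,"ry": 0,"rz": 0},{"x": 0,"y": 0,"z": 0,"rx": 0,"ry": 0,"rz": 0},{"x": 0,"y": 0,"z": 0,"rx": 0,"ry": 0,"rz": 0},{"x": 0,"y": 0,"z": 0,"rx": 0,"ry": 0,"rz": 0},{"x": 0,"y": 0,"z": 0,"rx": 0,"ry": 0,"rz": 0}]}}

```text
time: 12.45
tcp_pos: [519.4, -135.5, 58.9]
tool_rot: [0.568, 0.42, 0.569, -0.421]
contact_force: [-6.2, -5.6, -3.0]
width: 49.8
```

```bash
cat >> pl.py <<'E'
def M():
    st=S();t=.297;R=np.array([[np.cos(t),np.sin(t)],[-np.sin(t),np.cos(t)]])
    print('mount: tcp',np.round(R@(st['tcp_pos'][:2]-[520.3,-133.1]),2),'F',np.round(R@st['contact_force'][:2],2))
E
python3 -c "
from pl import *
M()"
```

```text
t 12.45 p [ 519.4 -135.5   58.9] psi -1.2748 F [-6.2 -5.6 -3. ] M [-1.181  1.272 -0.183] w 49.8 q [-0.3   0.42  2.11 -0.    0.61 -0.59]
mount: tcp [-1.57 -2.05] F [-7.6  -3.53]
```

Request:
{"op": "apply_moves", "data": {"commands": [{"x": 0,"y": 0,"z": -0.002,"rx": 0,"ry": 0,"rz": 0},{"x": 0,"y": 0,"z": -0.002,"rx": 0,"ry": 0,"rz": 0},{"x": 0,"y": 0,"z": -0.002,"rx": 0,"ry": 0,"rz": 0},{"x": 0,"y": 0,"z": 0,"rx": 0,"ry": 0,"rz": 0},{"x": 0,"y": 0,"z": 0,"rx": 0,"ry": 0,"rz": 0},{"x": 0,"y": 0,"z": 0,"rx": 0,"ry": 0,"rz": 0},{"x": 0,"y": 0,"z": 0,"rx": 0,"ry": 0,"rz": 0},{"x": 0,"y": 0,"z": 0,"rx": 0,"ry": 0,"rz": 0},{"x": 0,"y": 0,"z": 0,"rx": 0,"ry": 0,"rz": 0},{"x": 0,"y": 0,"z": 0,"rx": 0,"ry": 0,"rz": 0}]}}

```text
time: 13.45
tcp_pos: [519.0, -134.1, 58.9]
tool_rot: [0.568, 0.42, 0.569, -0.421]
contact_force: [-6.0, -5.7, -4.6]
width: 49.9
```

```bash
python3 -c "
from pl import *
M()"
```

```text
t 13.45 p [ 519.  -134.1   58.9] psi -1.2748 F [-6.  -5.7 -4.6] M [-1.246  1.254 -0.242] w 49.9 q [-0.3   0.42  2.11 -0.    0.61 -0.59]
mount: tcp [-1.53 -0.57] F [-7.37 -3.65]
```

Request:
{"op": "apply_moves", "data": {"commands": [{"x": 0.001,"y": 0,"z": -0.002,"rx": 0,"ry": 0,"rz": 0},{"x": 0,"y": 0,"z": -0.002,"rx": 0,"ry": 0,"rz": 0},{"x": 0,"y": 0,"z": -0.002,"rx": 0,"ry": 0,"rz": 0},{"x": 0,"y": 0,"z": 0,"rx": 0,"ry": 0,"rz": 0},{"x": 0,"y": 0,"z": 0,"rx": 0,"ry": 0,"rz": 0},{"x": 0,"y": 0,"z": 0,"rx": 0,"ry": 0,"rz": 0},{"x": 0,"y": 0,"z": 0,"rx": 0,"ry": 0,"rz": 0},{"x": 0,"y": 0,"z": 0,"rx": 0,"ry": 0,"rz": 0},{"x": 0,"y": 0,"z": 0,"rx": 0,"ry": 0,"rz": 0},{"x": 0,"y": 0,"z": 0,"rx": 0,"ry": 0,"rz": 0}]}}

```text
time: 14.45
tcp_pos: [518.7, -133.0, 58.9]
tool_rot: [0.568, 0.42, 0.569, -0.421]
contact_force: [-8.4, -9.9, -1.0]
width: 49.8
```

```bash
python3 -c "
from pl import *
M()"
```

```text
t 14.45 p [ 518.7 -133.    58.9] psi -1.2748 F [-8.4 -9.9 -1. ] M [-2.033  1.584 -0.305] w 49.8 q [-0.29  0.42  2.11 -0.    0.61 -0.59]
mount: tcp [-1.54  0.58] F [-10.92  -7.06]
```

Request:
{"op": "apply_moves", "data": {"commands": [{"x": -0.001,"y": 0,"z": -0.002,"rx": 0,"ry": 0,"rz": 0},{"x": 0,"y": 0,"z": -0.002,"rx": 0,"ry": 0,"rz": 0},{"x": 0,"y": 0,"z": 0,"rx": 0,"ry": 0,"rz": 0},{"x": 0,"y": 0,"z": 0,"rx": 0,"ry": 0,"rz": 0},{"x": 0,"y": 0,"z": 0,"rx": 0,"ry": 0,"rz": 0},{"x": 0,"y": 0,"z": 0,"rx": 0,"ry": 0,"rz": 0},{"x": 0,"y": 0,"z": 0,"rx": 0,"ry": 0,"rz": 0},{"x": 0,"y": 0,"z": 0,"rx": 0,"ry": 0,"rz": 0},{"x": 0,"y": 0,"z": 0,"rx": 0,"ry": 0,"rz": 0},{"x": 0,"y": 0,"z": 0,"rx": 0,"ry": 0,"rz": 0}]}}

```text
time: 15.45
tcp_pos: [518.4, -132.0, 59.0]
tool_rot: [0.568, 0.42, 0.569, -0.421]
contact_force: [-7.8, -9.6, -4.1]
width: 49.9
```

```bash
python3 -c "
from pl import *
M()
from h import *
snap('side','s5');snap('scene','c5')
a=cv2.imread('pics/s5.png')[220:370,215:365];b=cv2.imread('pics/c5.png')[100:200,240:360]
cv2.imwrite('pics/s5c.png',cv2.resize(a,(600,600),interpolation=cv2.INTER_CUBIC))
cv2.imwrite('pics/c5c.png',cv2.resize(b,(720,600),interpolation=cv2.INTER_CUBIC))
"
```

```text
t 15.45 p [ 518.4 -132.    59. ] psi -1.2747 F [-7.8 -9.6 -4.1] M [-1.97   1.411 -0.254] w 49.9 q [-0.29  0.42  2.12 -0.    0.61 -0.59]
mount: tcp [-1.53  1.62] F [-10.23  -6.86]
```

View pics/c5c.png

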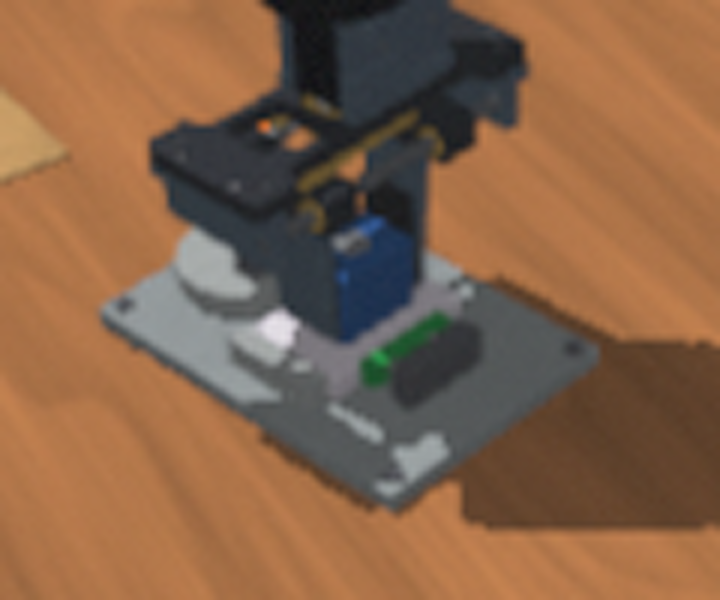

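View pics/s5c.png

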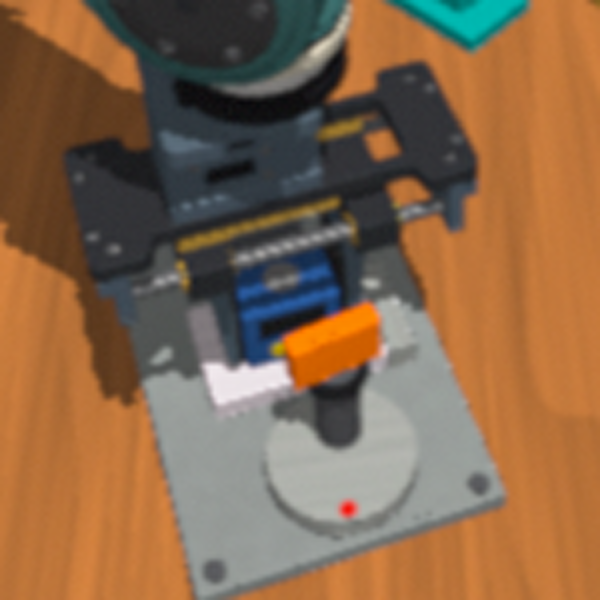

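Request:
{"op": "apply_moves", "data": {"commands": [{"x": 0,"y": -0.002,"z": -0.002,"rx": 0,"ry": 0,"rz": 0},{"x": 0,"y": 0,"z": -0.002,"rx": 0,"ry": 0,"rz": 0},{"x": 0,"y": 0,"z": -0.002,"rx": 0,"ry": 0,"rz": 0},{"x": 0,"y": 0,"z": 0,"rx": 0,"ry": 0,"rz": 0},{"x": 0,"y": 0,"z": 0,"rx": 0,"ry": 0,"rz": 0},{"x": 0,"y": 0,"z": 0,"rx": 0,"ry": 0,"rz": 0},{"x": 0,"y": 0,"z": 0,"rx": 0,"ry": 0,"rz": 0},{"x": 0,"y": 0,"z": 0,"rx": 0,"ry": 0,"rz": 0},{"x": 0,"y": 0,"z": 0,"rx": 0,"ry": 0,"rz": 0},{"x": 0,"y": 0,"z": 0,"rx": 0,"ry": 0,"rz": 0}]}}

```text
time: 16.55
tcp_pos: [518.1, -131.2, 59.1]
tool_rot: [0.568, 0.42, 0.568, -0.421]
contact_force: [-3.9, -13.6, -7.3]
width: 50.0
```

```bash
python3 -c "
from pl import *
M()
"
```

```text
t 16.55 p [ 518.1 -131.2   59.1] psi -1.2745 F [ -3.9 -13.6  -7.3] M [-3.052  0.904 -0.244] w 50.0 q [-0.29  0.42  2.12 -0.    0.61 -0.59]
mount: tcp [-1.57  2.47] F [ -7.73 -11.87]
```

Request:
{"op": "apply_moves", "data": {"commands": [{"x": 0.001,"y": 0,"z": 0.002,"rx": 0,"ry": 0,"rz": 0},{"x": 0.001,"y": -0.001,"z": 0.002,"rx": 0,"ry": 0,"rz": 0},{"x": 0,"y": 0,"z": 0.001,"rx": 0,"ry": 0,"rz": 0},{"x": 0,"y": 0,"z": 0,"rx": 0,"ry": 0,"rz": 0},{"x": 0,"y": 0,"z": 0,"rx": 0,"ry": 0,"rz": 0},{"x": 0,"y": 0,"z": 0,"rx": 0,"ry": 0,"rz": 0},{"x": 0,"y": 0,"z": 0,"rx": 0,"ry": 0,"rz": 0},{"x": 0,"y": 0,"z": 0,"rx": 0,"ry": 0,"rz": 0},{"x": 0,"y": 0,"z": 0,"rx": 0,"ry": 0,"rz": 0},{"x": 0,"y": 0,"z": 0,"rx": 0,"ry": 0,"rz": 0}]}}

```text
time: 17.55
tcp_pos: [518.3, -131.8, 58.8]
tool_rot: [0.568, 0.421, 0.568, -0.421]
contact_force: [-4.2, -6.3, -0.1]
width: 49.9
```

```bash
python3 -c "
from pl import *
M()
"
```

```text
t 17.55 p [ 518.3 -131.8   58.8] psi -1.2746 F [-4.2 -6.3 -0.1] M [-1.062  0.924 -0.075] w 49.9 q [-0.29  0.42  2.12 -0.    0.61 -0.59]
mount: tcp [-1.58  1.81] F [-5.83 -4.82]
```

Request:
{"op": "apply_moves", "data": {"commands": [{"x": 0,"y": 0,"z": 0,"rx": 0,"ry": 0,"rz": 0},{"x": 0,"y": 0,"z": 0,"rx": 0,"ry": 0,"rz": 0},{"x": 0,"y": 0,"z": 0,"rx": 0,"ry": 0,"rz": 0},{"x": 0,"y": 0,"z": 0,"rx": 0,"ry": 0,"rz": 0},{"x": 0,"y": 0,"z": 0,"rx": 0,"ry": 0,"rz": 0},{"x": 0,"y": 0,"z": 0,"rx": 0,"ry": 0,"rz": 0},{"x": -0.03,"y": 0,"z": 0,"rx": 0,"ry": 0,"rz": 0},{"x": -0.1,"y": 0,"z": 0,"rx": 0,"ry": 0,"rz": 0},{"x": -0.16,"y": 0,"z": 0,"rx": 0,"ry": 0,"rz": 0},{"x": -0.16,"y": 0,"z": 0,"rx": 0,"ry": 0,"rz": 0}], "jaw": 0.5}}

```text
time: 18.55
tcp_pos: [518.0, -131.5, 172.9]
tool_rot: [0.568, 0.421, 0.569, -0.421]
contact_force: [-0.0, 0.6, 0.9]
width: 68.2
```

```bash
python3 -c "
from pl import *
M()
plan([(505,-110,225,-1.274,3)])
"
```

```text
t 18.55 p [ 518.  -131.5  172.9] psi -1.2748 F [-0.   0.6  0.9] M [-0.042 -0.041 -0.012] w 68.2 q [-0.29  0.22  2.1   0.    0.83 -0.59]
mount: tcp [-1.74  2.2 ] F [0.16 0.56]
0 {"x":-0.069,"y":-0.008,"z":-0.032,"rx":-0.00}
1 {"x":-0.069,"y":-0.008,"z":-0.032,"rx":-0.00}
2 {"x":-0.069,"y":-0.008,"z":-0.032,"rx":-0.00}
```

```bash
python3 -c "
from pl import *
t=.297
ax=np.array([520.3+8*np.cos(t)+61.5*np.sin(t),-133.1+8*np.sin(t)-61.5*np.cos(t)]);print(ax)
plan([(ax[0],ax[1],230,-2.73,15)])
"
```

```text
[ 545.9479016  -189.56623012]
0 {"x":-0.015,"y":0.003,"z":0.017,"rx":0.97}
1 {"x":-0.015,"y":0.004,"z":0.017,"rx":0.97}
2 {"x":-0.015,"y":0.006,"z":0.016,"rx":0.97}
3 {"x":-0.015,"y":0.007,"z":0.016,"rx":0.97}
4 {"x":-0.015,"y":0.009,"z":0.015,"rx":0.97}
5 {"x":-0.015,"y":0.010,"z":0.014,"rx":0.97}
6 {"x":-0.015,"y":0.012,"z":0.013,"rx":0.97}
7 {"x":-0.015,"y":0.013,"z":0.012,"rx":0.97}
8 {"x":-0.015,"y":0.014,"z":0.010,"rx":0.97}
9 {"x":-0.015,"y":0.015,"z":0.009,"rx":0.97}
10 {"x":-0.015,"y":0.015,"z":0.007,"rx":0.97}
11 {"x":-0.015,"y":0.016,"z":0.006,"rx":0.97}
12 {"x":-0.015,"y":0.017,"z":0.004,"rx":0.97}
13 {"x":-0.015,"y":0.017,"z":0.003,"rx":0.97}
14 {"x":-0.015,"y":0.017,"z":0.001,"rx":0.97}
```

Request:
{"op": "apply_moves", "data": {"commands": [{"x": -0.015,"y": 0.003,"z": 0.017,"rx": 0.97,"ry": 0,"rz": 0},{"x": -0.015,"y": 0.004,"z": 0.017,"rx": 0.97,"ry": 0,"rz": 0},{"x": -0.015,"y": 0.006,"z": 0.016,"rx": 0.97,"ry": 0,"rz": 0},{"x": -0.015,"y": 0.007,"z": 0.016,"rx": 0.97,"ry": 0,"rz": 0},{"x": -0.015,"y": 0.009,"z": 0.015,"rx": 0.97,"ry": 0,"rz": 0},{"x": -0.015,"y": 0.01,"z": 0.014,"rx": 0.97,"ry": 0,"rz": 0},{"x": -0.015,"y": 0.012,"z": 0.013,"rx": 0.97,"ry": 0,"rz": 0},{"x": -0.015,"y": 0.013,"z": 0.012,"rx": 0.97,"ry": 0,"rz": 0},{"x": -0.015,"y": 0.014,"z": 0.01,"rx": 0.97,"ry": 0,"rz": 0},{"x": -0.015,"y": 0.015,"z": 0.009,"rx": 0.97,"ry": 0,"rz": 0}], "jaw": 0.1}}

```text
time: 19.55
tcp_pos: [537.3, -171.0, 209.6]
tool_rot: [0.305, 0.638, 0.305, -0.638]
contact_force: [0.2, -0.2, 0.6]
width: 50.1
```

Request:
{"op": "apply_moves", "data": {"commands": [{"x": -0.015,"y": 0.015,"z": 0.007,"rx": 0.97,"ry": 0,"rz": 0},{"x": -0.015,"y": 0.016,"z": 0.006,"rx": 0.97,"ry": 0,"rz": 0},{"x": -0.015,"y": 0.017,"z": 0.004,"rx": 0.97,"ry": 0,"rz": 0},{"x": -0.015,"y": 0.017,"z": 0.003,"rx": 0.97,"ry": 0,"rz": 0},{"x": -0.015,"y": 0.017,"z": 0.001,"rx": 0.97,"ry": 0,"rz": 0},{"x": 0,"y": 0,"z": 0,"rx": 0,"ry": 0,"rz": 0},{"x": 0,"y": 0,"z": 0,"rx": 0,"ry": 0,"rz": 0},{"x": 0,"y": 0,"z": 0,"rx": 0,"ry": 0,"rz": 0},{"x": 0,"y": 0,"z": 0,"rx": 0,"ry": 0,"rz": 0},{"x": 0,"y": 0,"z": 0,"rx": 0,"ry": 0,"rz": 0}]}}

```text
time: 20.55
tcp_pos: [546.5, -189.9, 227.6]
tool_rot: [-0.145, -0.692, -0.145, 0.692]
contact_force: [0.2, -0.0, -1.0]
width: 50.1
```

```bash
python3 -c "
from pl import *
from h import *
M()
snap('wrist','w6');snap('scene','c6')
b=cv2.imread('pics/c6.png')[100:200,240:360]
cv2.imwrite('pics/c6c.png',cv2.resize(b,(720,600),interpolation=cv2.INTER_CUBIC))
"
```

```text
t 20.55 p [ 546.5 -189.9  227.6] psi -2.7289 F [ 0.2 -0.  -1. ] M [-0.059  0.118  0.029] w 50.1 q [-0.37  0.2   1.99  0.    0.95  0.78]
mount: tcp [  8.42 -62.01] F [ 0.23 -0.08]
```

View pics/w6.png

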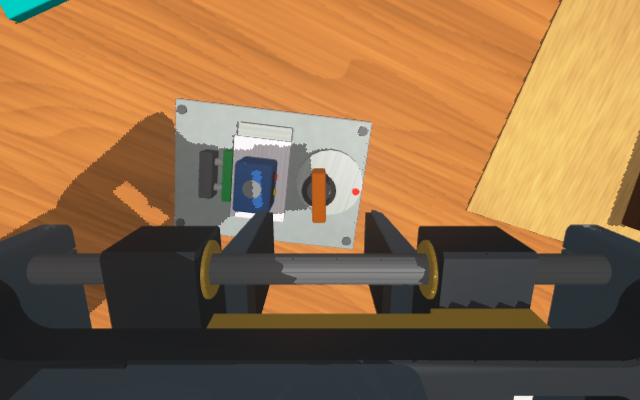

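View pics/c6c.png

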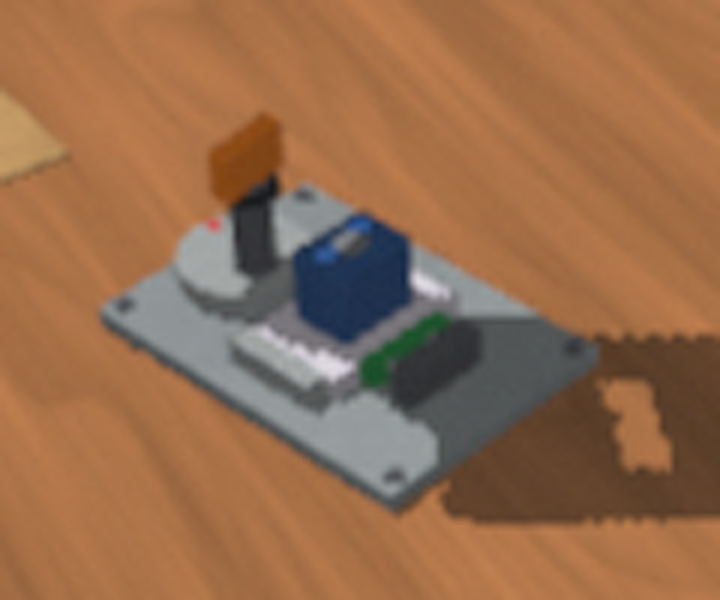

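```bash
python3 -c "
from m import *
d=load('w6')
m=mask(d,(4,180,60),(14,255,230),(306,160,334,230))
k=big(m);q=cv2.minAreaRect(k);print(q,cv2.boundingRect(k))
b=cv2.boxPoints(q);w=np.array([ray(d,*p,106) for p in b]);print(np.round(w,1).tolist(),w.mean(0))
import itertools
for i in range(3):v=w[i+1]-w[i];print(np.linalg.norm(v),np.arctan2(v[1],v[0]))
"
```

```text
((318.5, 195.0), (52.0, 13.0), 90.0) (312, 169, 14, 53)
[[566.8, -175.0, 106.0], [571.1, -184.8, 106.0], [529.8, -203.2, 106.0], [525.3, -192.9, 106.0]] [ 548.24519327 -188.97039023  106.        ]
10.742314343002274 -1.1583431081889315
45.261432394368704 -2.724167826482536
11.184830502328678 1.9830358865454836
```

Request:
{"op": "apply_moves", "data": {"commands": [{"x": 0.06,"y": 0,"z": 0,"rx": 0,"ry": 0,"rz": 0},{"x": 0.1,"y": 0,"z": 0,"rx": 0,"ry": 0,"rz": 0},{"x": 0.12,"y": 0,"z": 0,"rx": 0,"ry": 0,"rz": 0},{"x": 0.12,"y": 0,"z": 0,"rx": 0,"ry": 0,"rz": 0},{"x": 0.07,"y": 0,"z": 0,"rx": 0,"ry": 0,"rz": 0},{"x": 0.03,"y": 0,"z": 0,"rx": 0,"ry": 0,"rz": 0},{"x": 0,"y": 0,"z": 0,"rx": 0,"ry": 0,"rz": 0},{"x": 0,"y": 0,"z": 0,"rx": 0,"ry": 0,"rz": 0},{"x": 0,"y": 0,"z": 0,"rx": 0,"ry": 0,"rz": 0},{"x": 0,"y": 0,"z": 0,"rx": 0,"ry": 0,"rz": 0}]}}

```text
time: 21.65
tcp_pos: [547.1, -190.2, 103.6]
tool_rot: [0.145, 0.693, 0.144, -0.692]
contact_force: [0.3, -0.1, 0.5]
width: 50.3
```

```bash
python3 -c "
from pl import *
from h import *
M()
snap('side','s7')
b=cv2.imread('pics/s7.png')[220:370,215:365]
cv2.imwrite('pics/s7c.png',cv2.resize(b,(600,600),interpolation=cv2.INTER_CUBIC))
"
```

```text
t 21.65 p [ 547.1 -190.2  103.6] psi -2.7297 F [ 0.3 -0.1  0.5] M [-0.066  0.173 -0.038] w 50.3 q [-0.37  0.39  2.03 -0.    0.72  0.78]
mount: tcp [  8.89 -62.48] F [ 0.23 -0.2 ]
```

View pics/s7c.png

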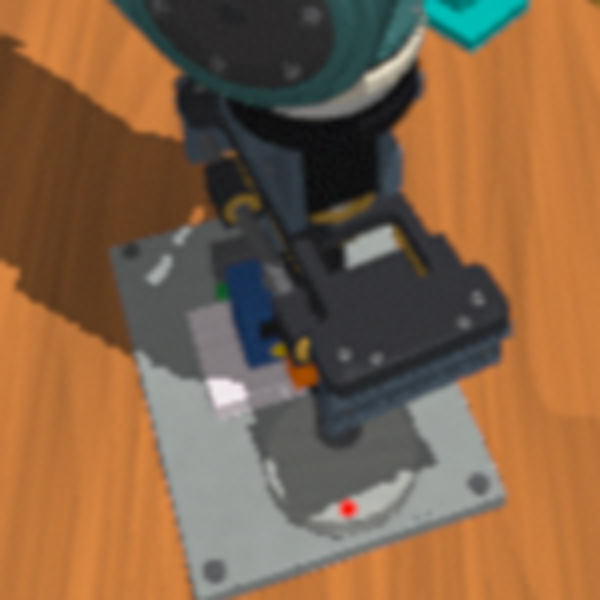

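Request:
{"op": "apply_moves", "data": {"commands": [{"x": 0,"y": 0,"z": 0,"rx": 0,"ry": 0,"rz": 0},{"x": 0,"y": 0,"z": 0,"rx": 0,"ry": 0,"rz": 0},{"x": 0,"y": 0,"z": 0,"rx": 0,"ry": 0,"rz": 0},{"x": 0,"y": 0,"z": 0,"rx": 0,"ry": 0,"rz": 0},{"x": 0,"y": 0,"z": 0,"rx": 0,"ry": 0,"rz": 0},{"x": 0,"y": 0,"z": 0,"rx": 0,"ry": 0,"rz": 0},{"x": 0,"y": 0,"z": 0,"rx": 0,"ry": 0,"rz": 0},{"x": 0,"y": 0,"z": 0,"rx": 0,"ry": 0,"rz": 0},{"x": 0,"y": 0,"z": 0,"rx": 0,"ry": 0,"rz": 0},{"x": 0,"y": 0,"z": 0,"rx": 0,"ry": 0,"rz": 0}], "jaw": -1, "newtons": 60}}

```text
time: 22.7
tcp_pos: [547.2, -189.6, 103.8]
tool_rot: [0.144, 0.692, 0.145, -0.692]
contact_force: [-2.4, 8.9, 18.9]
width: 11.7
```

```bash
python3 -c "
from pl import *
M()
"
```

```text
t 22.7 p [ 547.2 -189.6  103.8] psi -2.7302 F [-2.4  8.9 18.9] M [ 1.583  0.89  -0.07 ] w 11.7 q [-0.37  0.39  2.03  0.    0.72  0.78]
mount: tcp [  9.14 -61.87] F [0.25 9.19]
```

Request:
{"op": "apply_moves", "data": {"commands": [{"x": -0.002,"y": -0.002,"z": 0,"rx": 0,"ry": 0,"rz": 0},{"x": 0,"y": 0,"z": 0,"rx": 0.5,"ry": 0,"rz": 0},{"x": 0,"y": 0,"z": 0,"rx": 0.8,"ry": 0,"rz": 0},{"x": 0,"y": 0,"z": 0,"rx": 0.8,"ry": 0,"rz": 0},{"x": 0,"y": 0,"z": 0,"rx": 0.8,"ry": 0,"rz": 0},{"x": 0,"y": 0,"z": 0,"rx": 0.8,"ry": 0,"rz": 0},{"x": 0,"y": 0,"z": 0,"rx": 0.8,"ry": 0,"rz": 0},{"x": 0,"y": 0,"z": 0,"rx": 0.5,"ry": 0,"rz": 0},{"x": 0,"y": 0,"z": 0,"rx": 0,"ry": 0,"rz": 0},{"x": 0,"y": 0,"z": 0,"rx": 0,"ry": 0,"rz": 0}]}}

```text
time: 23.7
tcp_pos: [547.3, -190.7, 103.9]
tool_rot: [-0.031, 0.707, -0.032, -0.706]
contact_force: [1.1, -8.5, 3.5]
width: 11.2
```

```bash
python3 -c "
from pl import *
M()
"
```

```text
t 23.7 p [ 547.3 -190.7  103.9] psi 3.0534 F [ 1.1 -8.5  3.5] M [-1.55   0.364 -0.147] w 11.2 q [-0.38  0.39  2.03 -0.    0.72  1.28]
mount: tcp [  8.97 -62.99] F [-1.47 -8.42]
```

Request:
{"op": "apply_moves", "data": {"commands": [{"x": 0,"y": 0.002,"z": 0,"rx": 0.4,"ry": 0,"rz": 0},{"x": 0,"y": 0,"z": 0,"rx": 0.4,"ry": 0,"rz": 0},{"x": 0,"y": 0,"z": 0,"rx": 0.4,"ry": 0,"rz": 0},{"x": 0,"y": 0,"z": 0,"rx": 0.4,"ry": 0,"rz": 0},{"x": 0,"y": 0,"z": 0,"rx": 0.3,"ry": 0,"rz": 0},{"x": 0,"y": 0,"z": 0,"rx": 0.3,"ry": 0,"rz": 0},{"x": 0,"y": 0,"z": 0,"rx": 0.2,"ry": 0,"rz": 0},{"x": 0,"y": 0,"z": 0,"rx": 0.2,"ry": 0,"rz": 0},{"x": 0,"y": 0,"z": 0,"rx": 0.2,"ry": 0,"rz": 0},{"x": 0,"y": 0,"z": 0,"rx": 0.2,"ry": 0,"rz": 0}]}}

```text
time: 24.7
tcp_pos: [547.1, -191.4, 103.8]
tool_rot: [-0.136, 0.695, -0.137, -0.693]
contact_force: [-2.2, -12.0, 3.7]
width: 11.7
```

```bash
cat >> pl.py <<'E'
def P():
    M();st=env.read_state();y=yaw(st)[0];b=(y+np.pi)%(2*np.pi)
    if b>3:b-=2*np.pi
    p=.622-b;print('p %.3f reach %.2f Mz %.3f'%(p,36-12*np.cos(p),st['wrist_torque'][2]))
E
python3 -c "
from pl import *
P()
"
```

```text
t 24.7 p [ 547.1 -191.4  103.8] psi 2.7533 F [ -2.2 -12.    3.7] M [-2.082  0.686  0.169] w 11.7 q [-0.38  0.39  2.03 -0.    0.72  1.58]
mount: tcp [  8.52 -63.62] F [ -5.61 -10.88]
p 1.010 reach 29.62 Mz 0.169
```

Request:
{"op": "apply_moves", "data": {"commands": [{"x": 0,"y": 0.002,"z": 0,"rx": 0.25,"ry": 0,"rz": 0},{"x": 0,"y": 0.002,"z": -0.001,"rx": 0.25,"ry": 0,"rz": 0},{"x": 0,"y": 0.001,"z": 0,"rx": 0.25,"ry": 0,"rz": 0},{"x": 0,"y": 0,"z": 0,"rx": 0.25,"ry": 0,"rz": 0},{"x": 0,"y": 0.001,"z": 0,"rx": 0.25,"ry": 0,"rz": 0},{"x": 0,"y": 0,"z": 0,"rx": 0.25,"ry": 0,"rz": 0},{"x": 0,"y": 0.001,"z": 0,"rx": 0.25,"ry": 0,"rz": 0},{"x": 0,"y": 0,"z": 0,"rx": 0.2,"ry": 0,"rz": 0},{"x": 0,"y": 0,"z": 0,"rx": 0.2,"ry": 0,"rz": 0},{"x": 0,"y": 0,"z": 0,"rx": 0.2,"ry": 0,"rz": 0}]}}

```text
time: 25.7
tcp_pos: [546.7, -192.2, 103.8]
tool_rot: [-0.217, 0.674, -0.217, -0.672]
contact_force: [1.5, -2.9, 5.4]
width: 12.0
```

```bash
python3 -c "
from pl import *
P()
"
```

```text
t 25.7 p [ 546.7 -192.2  103.8] psi 2.5178 F [ 1.5 -2.9  5.4] M [-0.312  0.09   0.118] w 12.0 q [-0.38  0.39  2.03 -0.    0.72  1.82]
mount: tcp [  7.94 -64.28] F [ 0.62 -3.24]
p 1.246 reach 32.17 Mz 0.118
```

Request:
{"op": "apply_moves", "data": {"commands": [{"x": 0,"y": 0.001,"z": 0,"rx": 0.12,"ry": 0,"rz": 0},{"x": 0,"y": 0,"z": 0,"rx": 0.12,"ry": 0,"rz": 0},{"x": 0,"y": 0,"z": 0,"rx": 0.12,"ry": 0,"rz": 0},{"x": 0,"y": 0.001,"z": 0,"rx": 0.12,"ry": 0,"rz": 0},{"x": 0,"y": 0,"z": 0,"rx": 0.12,"ry": 0,"rz": 0},{"x": 0,"y": 0,"z": 0,"rx": 0.12,"ry": 0,"rz": 0},{"x": 0,"y": 0,"z": 0,"rx": 0.12,"ry": 0,"rz": 0},{"x": 0,"y": 0,"z": 0,"rx": 0.12,"ry": 0,"rz": 0},{"x": 0,"y": 0,"z": 0,"rx": 0.12,"ry": 0,"rz": 0},{"x": 0,"y": 0,"z": 0,"rx": 0.12,"ry": 0,"rz": 0}]}}

```text
time: 26.7
tcp_pos: [546.5, -192.5, 103.8]
tool_rot: [-0.257, 0.659, -0.257, -0.658]
contact_force: [3.3, -0.8, 6.1]
width: 11.5
```

```bash
python3 -c "
from pl import *
P()
"
```

```text
t 26.7 p [ 546.5 -192.5  103.8] psi 2.3979 F [ 3.3 -0.8  6.1] M [ 0.015 -0.039  0.16 ] w 11.5 q [-0.38  0.39  2.03 -0.    0.72  1.94]
mount: tcp [  7.64 -64.49] F [ 2.91 -1.72]
p 1.366 reach 33.56 Mz 0.160
```

Request:
{"op": "apply_moves", "data": {"commands": [{"x": 0,"y": 0,"z": 0,"rx": 0.08,"ry": 0,"rz": 0},{"x": 0,"y": 0,"z": 0,"rx": 0.08,"ry": 0,"rz": 0},{"x": 0,"y": 0,"z": 0,"rx": 0.08,"ry": 0,"rz": 0},{"x": 0,"y": 0,"z": 0,"rx": 0.08,"ry": 0,"rz": 0},{"x": 0,"y": 0,"z": 0,"rx": 0.08,"ry": 0,"rz": 0},{"x": 0,"y": 0,"z": 0,"rx": 0.08,"ry": 0,"rz": 0},{"x": 0,"y": 0,"z": 0,"rx": 0.08,"ry": 0,"rz": 0},{"x": 0,"y": 0,"z": 0,"rx": 0.08,"ry": 0,"rz": 0},{"x": 0,"y": 0,"z": 0,"rx": 0.08,"ry": 0,"rz": 0},{"x": 0,"y": 0,"z": 0,"rx": 0.08,"ry": 0,"rz": 0}]}}

```text
time: 27.7
tcp_pos: [546.3, -192.7, 103.8]
tool_rot: [-0.283, 0.649, -0.283, -0.647]
contact_force: [0.9, -3.0, 7.0]
width: 11.8
```

```bash
python3 -c "
from pl import *
P()
"
```

```text
t 27.7 p [ 546.3 -192.7  103.8] psi 2.3186 F [ 0.9 -3.   7. ] M [-0.345  0.151  0.394] w 11.8 q [-0.38  0.39  2.03 -0.    0.72  2.02]
mount: tcp [  7.42 -64.63] F [-0.02 -3.08]
p 1.445 reach 34.49 Mz 0.394
```

Request:
{"op": "apply_moves", "data": {"commands": [{"x": 0,"y": 0,"z": 0,"rx": 0.05,"ry": 0,"rz": 0},{"x": 0,"y": 0,"z": 0,"rx": 0.05,"ry": 0,"rz": 0},{"x": 0,"y": 0,"z": 0,"rx": 0.05,"ry": 0,"rz": 0},{"x": 0,"y": 0,"z": 0,"rx": 0.05,"ry": 0,"rz": 0},{"x": 0,"y": 0,"z": 0,"rx": 0.05,"ry": 0,"rz": 0},{"x": 0,"y": 0,"z": 0,"rx": 0.05,"ry": 0,"rz": 0},{"x": 0,"y": 0,"z": 0,"rx": 0.05,"ry": 0,"rz": 0},{"x": 0,"y": 0,"z": 0,"rx": 0.05,"ry": 0,"rz": 0},{"x": 0,"y": 0,"z": 0,"rx": 0.05,"ry": 0,"rz": 0},{"x": 0,"y": 0,"z": 0,"rx": 0.05,"ry": 0,"rz": 0}]}}

```text
time: 28.7
tcp_pos: [546.2, -192.8, 103.8]
tool_rot: [-0.299, 0.641, -0.299, -0.64]
contact_force: [-0.4, -4.3, 7.0]
width: 11.8
```

```bash
python3 -c "
from pl import *
P()
"
```

```text
t 28.7 p [ 546.2 -192.8  103.8] psi 2.2691 F [-0.4 -4.3  7. ] M [-0.522  0.172  0.559] w 11.8 q [-0.38  0.39  2.03 -0.    0.72  2.06]
mount: tcp [  7.33 -64.69] F [-1.6  -3.99]
p 1.494 reach 35.09 Mz 0.559
```

Request:
{"op": "apply_moves", "data": {"commands": [{"x": 0,"y": 0,"z": 0,"rx": 0.07,"ry": 0,"rz": 0},{"x": 0,"y": 0,"z": 0,"rx": 0.07,"ry": 0,"rz": 0},{"x": 0,"y": 0,"z": 0,"rx": 0.07,"ry": 0,"rz": 0},{"x": 0,"y": 0,"z": 0,"rx": 0.07,"ry": 0,"rz": 0},{"x": 0,"y": 0,"z": 0,"rx": 0.07,"ry": 0,"rz": 0},{"x": 0,"y": 0,"z": 0,"rx": 0.07,"ry": 0,"rz": 0},{"x": 0,"y": 0,"z": 0,"rx": 0.07,"ry": 0,"rz": 0},{"x": 0,"y": 0,"z": 0,"rx": 0.07,"ry": 0,"rz": 0},{"x": 0,"y": 0,"z": 0,"rx": 0.07,"ry": 0,"rz": 0},{"x": 0,"y": 0,"z": 0,"rx": 0.07,"ry": 0,"rz": 0}]}}

```text
time: 29.7
tcp_pos: [546.1, -192.9, 103.8]
tool_rot: [-0.321, 0.631, -0.321, -0.63]
contact_force: [-2.1, -4.8, 7.6]
width: 11.6
```

```bash
python3 -c "
from pl import *
P()
"
```

```text
t 29.7 p [ 546.1 -192.9  103.8] psi 2.1996 F [-2.1 -4.8  7.6] M [-0.683  0.432  0.782] w 11.6 q [-0.38  0.39  2.03 -0.    0.72  2.13]
mount: tcp [  7.17 -64.76] F [-3.4 -4. ]
p 1.564 reach 35.92 Mz 0.782
```

Request:
{"op": "apply_moves", "data": {"commands": [{"x": 0,"y": 0,"z": 0,"rx": 0,"ry": 0,"rz": 0},{"x": 0,"y": 0,"z": 0,"rx": -0.02,"ry": 0,"rz": 0},{"x": 0,"y": 0,"z": 0,"rx": -0.02,"ry": 0,"rz": 0},{"x": 0,"y": 0,"z": 0,"rx": -0.02,"ry": 0,"rz": 0},{"x": 0,"y": 0,"z": 0,"rx": -0.02,"ry": 0,"rz": 0},{"x": 0,"y": 0,"z": 0,"rx": -0.02,"ry": 0,"rz": 0},{"x": 0,"y": 0,"z": 0,"rx": 0,"ry": 0,"rz": 0},{"x": 0,"y": 0,"z": 0,"rx": 0,"ry": 0,"rz": 0},{"x": 0,"y": 0,"z": 0,"rx": 0,"ry": 0,"rz": 0},{"x": 0,"y": 0,"z": 0,"rx": 0,"ry": 0,"rz": 0}]}}

```text
time: 30.7
tcp_pos: [546.2, -192.9, 103.9]
tool_rot: [-0.318, 0.632, -0.318, -0.631]
contact_force: [-0.7, -5.6, 7.5]
width: 11.9
```

```bash
python3 -c "
from pl import *
P()
"
```

```text
t 30.7 p [ 546.2 -192.9  103.9] psi 2.2085 F [-0.7 -5.6  7.5] M [-0.76   0.466  0.069] w 11.9 q [-0.38  0.39  2.03 -0.    0.72  2.13]
mount: tcp [  7.22 -64.76] F [-2.3 -5.2]
p 1.555 reach 35.81 Mz 0.069
```

Request:
{"op": "apply_moves", "data": {"commands": [{"x": 0,"y": 0,"z": 0,"rx": 0,"ry": 0,"rz": 0},{"x": 0,"y": 0,"z": 0,"rx": 0,"ry": 0,"rz": 0},{"x": 0,"y": 0,"z": 0,"rx": 0,"ry": 0,"rz": 0},{"x": 0,"y": 0,"z": 0,"rx": 0,"ry": 0,"rz": 0},{"x": 0,"y": 0,"z": 0,"rx": 0,"ry": 0,"rz": 0},{"x": 0,"y": 0,"z": 0,"rx": 0,"ry": 0,"rz": 0},{"x": 0,"y": 0,"z": 0,"rx": 0,"ry": 0,"rz": 0},{"x": -0.04,"y": 0,"z": 0,"rx": 0,"ry": 0,"rz": 0},{"x": -0.12,"y": 0,"z": 0,"rx": 0,"ry": 0,"rz": 0},{"x": -0.16,"y": 0,"z": 0,"rx": 0,"ry": 0,"rz": 0}], "jaw": 0.1}}

```text
time: 31.7
tcp_pos: [544.6, -191.8, 183.3]
tool_rot: [0.318, -0.63, 0.318, 0.633]
contact_force: [0.4, -0.6, 0.4]
width: 50.3
```

Request:
{"op": "apply_moves", "data": {"commands": [{"x": -0.16,"y": 0,"z": 0,"rx": -0.8,"ry": 0,"rz": 0},{"x": -0.1,"y": 0,"z": 0,"rx": -0.8,"ry": 0,"rz": 0},{"x": 0,"y": 0,"z": 0,"rx": -0.8,"ry": 0,"rz": 0},{"x": 0,"y": 0,"z": 0,"rx": -0.8,"ry": 0,"rz": 0},{"x": 0,"y": 0,"z": 0,"rx": -0.8,"ry": 0,"rz": 0},{"x": 0,"y": 0,"z": 0,"rx": -0.8,"ry": 0,"rz": 0},{"x": 0,"y": 0,"z": 0,"rx": -0.8,"ry": 0,"rz": 0},{"x": 0,"y": 0,"z": 0,"rx": 0,"ry": 0,"rz": 0},{"x": 0,"y": 0,"z": 0,"rx": 0,"ry": 0,"rz": 0},{"x": 0,"y": 0,"z": 0,"rx": 0,"ry": 0,"rz": 0}]}}

```text
time: 32.7
tcp_pos: [545.6, -192.2, 248.4]
tool_rot: [-0.132, 0.695, -0.132, -0.695]
contact_force: [0.1, -0.8, -0.1]
width: 50.3
```

```bash
python3 -c "
from pl import *
from h import *
M()
snap('wrist','w8');snap('scene','c8');snap('side','s8')
b=cv2.imread('pics/c8.png')[100:200,240:360];a=cv2.imread('pics/w8.png')
cv2.imwrite('pics/c8c.png',cv2.resize(b,(720,600),interpolation=cv2.INTER_CUBIC))
cv2.imwrite('pics/s8c.png',cv2.resize(cv2.imread('pics/s8.png')[220:370,215:365],(600,600),interpolation=cv2.INTER_CUBIC))
"
```

```text
t 32.7 p [ 545.6 -192.2  248.4] psi 2.7665 F [ 0.1 -0.8 -0.1] M [-0.024  0.183 -0.003] w 50.3 q [-0.38  0.18  1.98  0.    0.99  1.57]
mount: tcp [  6.87 -63.9 ] F [-0.14 -0.81]
```

View pics/w8.png

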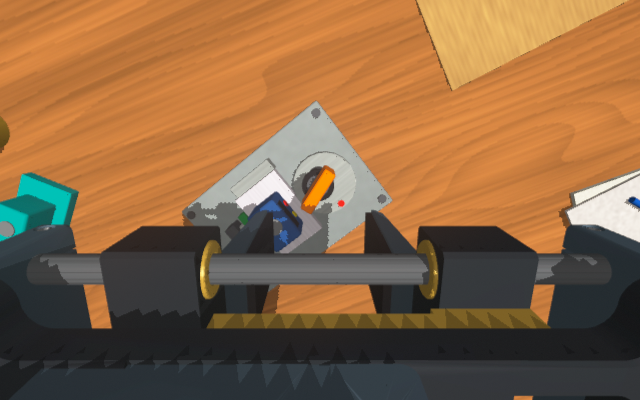

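View pics/c8c.png

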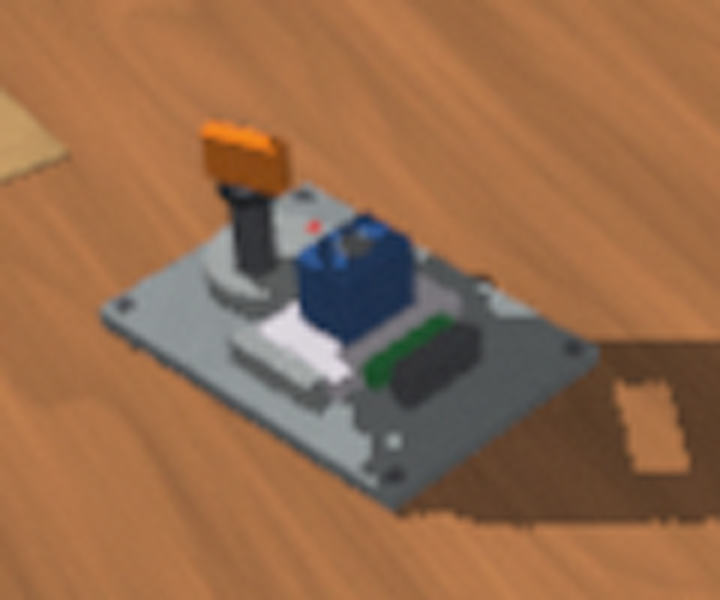

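View pics/s8c.png

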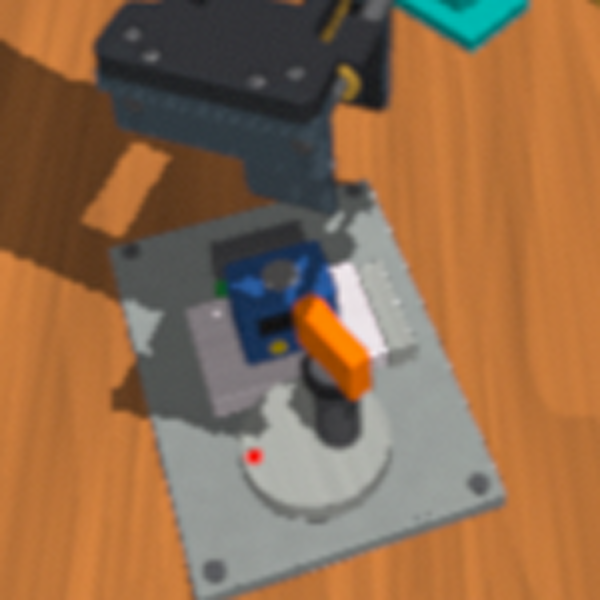

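```bash
python3 -c "
from m import *
d=load('w8')
m=mask(d,(4,180,60),(18,255,255),(298,160,340,215))
b=cv2.boxPoints(cv2.minAreaRect(big(m)));w=np.array([ray(d,*p,106) for p in b])
for i in range(2):v=w[i+1]-w[i];a=np.arctan2(v[1],v[0]);print(np.linalg.norm(v),a,'p',(.622-a)%np.pi)
t=.297;o=np.array([520.3,-133.1]);R=np.array([[np.cos(t),np.sin(t)],[-np.sin(t),np.cos(t)]])
s=load('s8');f=lambda k,u,v,z:print(k,np.round(R@(ray(s,215+u/4,220+v/4,z)[:2]-o),1))
f('foot -x-y',213,405,26);f('foot -x+y',188,310,26);f('foot +x-y',383,350,26);f('stop -y face',388,357,28);f('stop +y face',360,262,28);f('foot +x visible +y',352,264,26)
"
python3 -c "
import sys
sys.path.insert(0,'.')
import cv2,numpy as np
a=cv2.imread('pics/side0.png');b=cv2.imread('pics/s8.png')
print([int(cv2.absdiff(a,b)[y0:y1,x0:x1].max()) for x0,y0,x1,y1 in((355,190,385,226),(325,150,368,182),(262,138,290,172))])"
```

```text
45.16012358939477 -0.9269532469652464 p 1.5489532469652465
13.595791917486757 -2.5068839700895342 p 3.128883970089534
foot -x-y [-46.2 -28.5]
foot -x+y [-44.9  30.9]
foot +x-y [ 41.7 -26.7]
stop -y face [ 42.3 -32.9]
stop +y face [47.6 28.5]
foot +x visible +y [43.6 30.2]
[33, 133, 185]
```

View pics/s8.png

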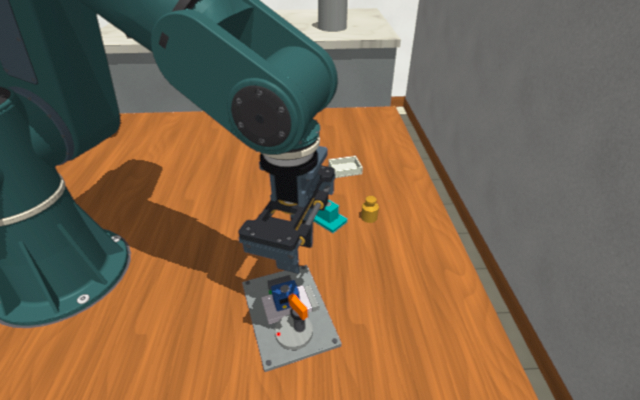

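View pics/c8.png

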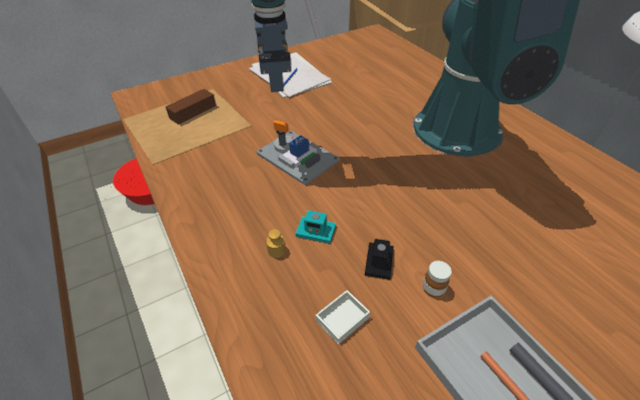

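```bash
python3 -c "
from h import env
print(env.job_done())"
```

```text
the job is handed in; nothing more can be done
None
```

The blue meter is upright on the mount, clamped between the disc and the pad with its foot against the end stop. I handed the job in at about 33 s of the 67 s allowed.

**Seating:** I set the meter down with the knob still open and slid it to the stop. The reaction rose to 14 N with no further travel. I then eased it sideways until it met the pad, which rests about 2.6 mm farther out than nominal.

**Clamping:** I turned the knob clockwise from p ≈ 0.21 to 1.56. Free turning took about 0.12 N m and the reading reached 0.78 N m at the end. I unwound the tool to 0.07 N m before opening the jaws and lifting clear.

**Squeeze:** I could not measure it directly. The torque and about 2.4 mm of lobe advance since contact both put it at 12–15 N. The torque limits alone would allow anything from 13 to 22 N.

**Last checks:**
- In the pictures the foot is flush with the stop and square to the pad.
- The knob holds at p ≈ 1.55.
- The tool is clear above everything, with no contact force.
- In the scene picture the jar, tray and weight stand where they were at the start.
- The arm hides the jar in the side view. A pixel comparison there flagged the jar (185) and the tray (133). I put both down to the arm and its shadow, because the scene view shows them unmoved.

**Disagreements:** the cameras differed by 1–4 mm on the knob and mount positions. I averaged these or settled them by feel.

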